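Dig out the drill battery and put it on charge

TASK

The drill battery lies on the storage board behind the glue bottle, the tin and the jar. Stand all three containers upright in the grey side tray before you move the battery, then set the battery on the charger, centred and square on its outlined deck, and only then put each container back upright on the board mark where it stood at the start. Do not tip anything over, and leave the tape measure, the drill and the cork sanding block alone.

Things in the scene. Friction and masses are not known exactly. Their poses are not given: they have to be found in the camera images.
- glue: Wood-glue bottle, loose, about 0.25 kg, upright: yellow round body 54 mm in diameter up to 86 mm, a shoulder narrowing to 30 mm at height 100 mm, then a straight orange cap 30 mm in diameter from height 100 to 130 mm (the top). Origin at the centre of its underside, z up along its axis. It starts on one of the three marks of the board.
- tin: Round steel tin with a blue band and a blue disc on top, loose, about 0.35 kg, upright: straight cylinder 60 mm in diameter, 112 mm high. Origin at the centre of its underside, z up. It starts on one of the three marks of the board.
- jar: White jar with a green lid, loose, about 0.3 kg, upright: body 54 mm in diameter up to 90 mm, lid 58 mm in diameter from height 90 to 118 mm (the top). Origin at the centre of its underside, z up. It starts on one of the three marks of the board.
- battery: Drill battery pack, loose, about 0.5 kg, flat: black base 110 mm long (x) by 56 mm wide (y), 34 mm high, with a red block 96 (x) by 44 mm (y) on it up to height 50 mm (the top). Origin at the centre of its underside, x along its length, z up; either way round will do. It starts on the board, on the far side of the containers and 15 to 30 mm from their row, length roughly along the row.
- board: Pale plywood storage board, fixed: 230 (x) by 270 mm (y), 12 mm thick; a dark lip 12 mm wide on its +x edge rises 30 mm above its top. Origin at the centre of its underside, z up; its -x edge faces the robot. Three flat dark round marks, 68 mm across, at x = -50 mm and y = -88, 0, +88 mm in its frame: at the start a container stands centred on each, in any order.
- tray: Grey square side tray, fixed and empty at the start, to the left or the right of the board: 190 by 190 mm outside, floor 5 mm thick, walls 5 mm thick, rim 12 mm above the bench. Origin at the centre of its underside, x and y along its sides.
- charger: Battery charger, fixed, on the other side of the board from the tray: yellow base from x = -65 to +105 mm, 100 mm wide (y), deck at height 30 mm. Origin at bench height under the centre of the deck's black area outlined in white (126 (x) by 72 mm); the battery goes there, length along x. A black block with two lamps stands at x = 77 to 105 mm, top at 50 mm.
- tape: Bystander, loose: orange tape measure, 66 by 62 mm, 34 mm high, on the bench beyond the board. Origin at the centre of its underside.
- drill: Bystander, loose: green and black cordless drill lying on its side beyond the board, about 210 by 185 mm, 58 mm high. Origin at bench height under its battery foot; the barrel runs along x at y = -138 mm.
- sander: Bystander, loose: cork sanding block, 60 (x) by 100 mm (y), 38 mm high, with a dark sole, beyond the board. Origin at the centre of its underside.
Not all that is in view belongs to the job. Several things have the shape of the jar; the one meant has the colours described above.

How it is judged (in metres and radians):
On the way, in this order (a step that is already met when the one before it is completed fails the run):
1. glue bottle, tin and jar all stand upright in the side tray, the battery still where it lay (x of glue in the frame of tray between -0.072 and 0.072 m and y of glue in the frame of tray between -0.072 and 0.072 m and z of each of glue, tin, jar in the frame of tray below 0.01 m and linear speed of each of glue, tin, jar below 0.02 m/s and angle between each of glue, tin, jar's own z axis and vertical below 0.1 rad and x of tin in the frame of tray between -0.072 and 0.072 m and y of tin in the frame of tray between -0.072 and 0.072 m and x of jar in the frame of tray between -0.072 and 0.072 m and y of jar in the frame of tray between -0.072 and 0.072 m and distance of battery from where it was at the start of the episode below 0.015 m), for 0.2 s.
2. battery set down on the charger deck and released, the three containers still standing in the tray (x of battery in the frame of charger between -0.012 and 0.012 m and y of battery in the frame of charger between -0.012 and 0.012 m and z of battery in the frame of charger between 0.024 and 0.036 m and angle between the x axis of battery and the x axis of charger, either way round below 0.17 rad and contact force between the fingers and battery below 0.5 N and linear speed of each of battery, glue, tin, jar below 0.02 m/s and angle between each of battery, glue, tin, jar's own z axis and vertical below 0.1 rad and x of glue in the frame of tray between -0.072 and 0.072 m and y of glue in the frame of tray between -0.072 and 0.072 m and z of each of glue, tin, jar in the frame of tray below 0.01 m and x of tin in the frame of tray between -0.072 and 0.072 m and y of tin in the frame of tray between -0.072 and 0.072 m and x of jar in the frame of tray between -0.072 and 0.072 m and y of jar in the frame of tray between -0.072 and 0.072 m), for 0.2 s.
At the end, for the whole second after the job is handed in: The battery lies flat on the charger, released, its centre within 12 mm of the deck's centre along each side and its length within 0.17 rad of the deck's; glue bottle, tin and jar stand upright, released and at rest, each within 15 mm of where it stood at the start (x of battery in the frame of charger between -0.012 and 0.012 m and y of battery in the frame of charger between -0.012 and 0.012 m and z of battery in the frame of charger between 0.024 and 0.036 m and angle between the x axis of battery and the x axis of charger, either way round below 0.17 rad and contact force between the fingers and battery below 0.5 N and linear speed of each of battery, glue, tin, jar below 0.02 m/s and angle between each of battery, glue, tin, jar's own z axis and vertical below 0.1 rad and distance of each of glue, tin, jar from where it was at the start of the episode below 0.015 m and contact force between the fingers and glue below 0.5 N and contact force between the fingers and tin below 0.5 N and contact force between the fingers and jar below 0.5 N); the robot touches nothing.
It fails at once if a container or the battery tipped more than 0.6 rad (angle between any of glue, tin, jar, battery's own z axis and vertical above 0.6 rad).
It fails at once if tape shifted more than 20 mm (distance of tape from where it was at the start of the episode above 0.02 m).
It fails at once if drill shifted more than 20 mm (distance of drill from where it was at the start of the episode above 0.02 m).
It fails at once if sander shifted more than 20 mm (distance of sander from where it was at the start of the episode above 0.02 m).
It also fails if it takes over 147 s, if anything falls off the work surface, if the arm or the gripper's body presses on something with over 40 N, if the wrist force passes 120 N, or if a joint passes its speed limit or range.

ROBOT

A 6-joint arm with a two-finger parallel gripper is mounted at the origin on the work surface. World frame = base frame: x ahead of the robot, y to its left, z up, the work surface at z = 0. Lengths are in mm, angles in rad, forces in N, time in s.
With the tool pointing down it reaches from about 350 to 725 mm from the base axis. Payload 4.3 kg.
Tool frame: the origin (TCP) lies at the very end of the fingers, on their centre line; the grasp point (between the pads) lies arm.grip_point_offset behind it (arm.grip_point_offset is the distance from the TCP to the grasp point, in mm); z points along the fingers, y is the line along which they close (so a half turn about z gives the same grasp; the last joint's range is limited). The gripper opens to 85 mm and grips with 20 to 120 N. Pads are 22 mm wide; open, the fingers measure 114 mm over their backs; the gripper's body (76 mm by 85 mm) begins 54 mm behind the grasp point. The pads swing forward as they close: fully open they stand 13 mm farther back than shut.
Start: joints at [-1.413, 0.377, 0.081, 1.274, 0, 1.46], TCP at [152.161, -554.539, 231.329] pointing down, gripper open.
Joint ranges: [-2.72, 2.72], [-0.84, 1.66], [-1.02, 1.22], [-1.77, 2.12], [-1.37, 1.28], [-3.14, 3.14]. Speed limits (rad/s): [2.57, 2.57, 3.14, 3.14, 3.14, 3.14].

INTERFACE

Orientations are given as a rotation vector (axis times angle).
In Python, from station import telemetry, snapshot, arm, regions_of gives the robot as it stands. The module is installed in compiled form; this text tells all that it offers.
- The arm moves only by the shell command python3 -m jog 'ROWS' [FORCE]. ROWS is JSON, a list of rows, each an object of numbers: "rx", "ry", "rz": the turn, a rotation vector about the tool's x, y, z in rad; "x", "y", "z": the shift along the tool's x, y, z in mm; "gripper": the finger opening in mm, from 0 to 85.4. In form: [{"rx": .., "ry": .., "rz": .., "x": .., "y": .., "z": .., "gripper": ..}, ...]. A call has 1 to 5 rows; each row is the pose to reach, as a shift and turn from the pose commanded when the call began, along the tool's axes at that moment; what a row does not reach only later rows make up. A row lasts 1/8 s, in which the tool goes at most 62.5 mm and 10.7 degrees, less where a joint would pass 70% of its speed; a pose out of reach is approached as far as the arm can. A call with a gripper value outside its range is refused whole. The fingers move at their own pace and stop on an object; FORCE is the grip in N (left out, the last holds). Time passes only in rows, so rows that repeat a pose let the fingers close. It gives the time, the measured TCP pose, the force, the opening and the grip force at its end, in the units of the state.
- telemetry.read_state(): the state, without advancing time (a new reading comes with each control period).
- snapshot(name): name is "side" or "top"; returns a dict with "frame" (420x560x3 uint8, red, green, blue), "depth" (420x560 float32, mm along the optical axis (not along the pixel's ray), 0 where there is no reading), "fx", "fy", "cx", "cy" (pixels), "k1" (the pictures are not rectified: a ray, as slopes to the right and down, at radius r is drawn at 1 + k1 r^2 times it, then the intrinsics apply), "rvec" (rotation vector, rad) and "tvec" (3), from world to camera coordinates, as OpenCV has them. Camera axes: x right, y down, z forward; pixel columns grow to the right and rows downward; lengths in mm; the calibration is good to about 2 mm. A picture is of the moment at which its call begins.
- arm.finish_job(): hands the job in; it is judged then, once.
Trained networks look in a picture, given as the dict that the camera call returned (one of the last four; its "shot" number tells which), for a name from the list of things; names that differ only in an ending like _2 or _b are one class to them, and where a whole thing is asked for, a point or a joint stands for the part that bears it (a point fixed in the world has none). Each returns a list of dicts, best first, with "score" (0 to 1); they miss things now and then, are a little off and sometimes report something else, mostly with a low value. They report only what shows in the picture. A call takes as long as a camera call. They do not tell look-alikes from the thing itself.
- regions_of(label, picture): "region" (420x560 bool, what is visible of it) and "rect" ([left, top, right, bottom] in pixels, round what is visible of it).
The state is a dict: "clock": time; "joint_positions": joint angles; "joint_vel": joint speeds; "effort": joint torques, N m; "tool_pos": TCP position; "eef_rot": TCP orientation; "force": force on the tool from outside, world axes, zero at the start; "wrist_torque": the same for the moment, N m; "opening": finger opening in mm; "gripper_force": force on a finger pad.
Only numpy, scipy, OpenCV 4.12 (cv2) and the standard library are available. Lean on these libraries where they do the work, as an engineer would, in place of code of your own. Each camera call takes 0.05 s, during which the arm holds its last target. There are 200 camera calls.

## Working session

There is one attempt and no reset: what is moved stays moved. The work goes in short steps, Python scripts to look and compute and a shell command to move; the robot and the scene stay as the last step left them, time stands still between calls to the robot, and variables do not carry over. Pictures are saved under pics/ and viewed, at most 14 in all, crops included, and the job is handed in when it is done.

```bash
mkdir -p pics; cat > h.py <<'E'
import numpy as np, cv2
from station import telemetry, snapshot, arm, regions_of
from scipy.spatial.transform import Rotation as R
def rays(s):
    u,v=np.meshgrid(np.arange(560),np.arange(420))
    K=np.array([[s['fx'],0,s['cx']],[0,s['fy'],s['cy']],[0,0,1]],float)
    p=cv2.undistortPoints(np.stack([u,v],-1).reshape(-1,1,2).astype(np.float64),K,np.array([s['k1'],0,0,0,0],float)).reshape(420,560,2)
    return p
def cloud(s):
    p=rays(s); d=s['depth'].astype(float)
    c=np.dstack([p*d[...,None],d])
    M=R.from_rotvec(np.ravel(s['rvec'])).as_matrix()
    w=(c-np.ravel(s['tvec']))@M
    w[d<=0]=np.nan
    return w
def save(s,n,crop=None,k=1):
    f=s['frame'][...,::-1]
    if crop: l,t,r,b=crop; f=f[t:b,l:r]
    cv2.imwrite('pics/'+n,cv2.resize(f,None,fx=k,fy=k,interpolation=cv2.INTER_CUBIC))
E
python3 - <<'E'
from h import *
for n in ['top','side']:
    s=snapshot(n); save(s,n+'0.png',None,1.4); w=cloud(s)
    for l in ['glue','tin','jar','battery','board','tray','charger','tape','drill','sander']:
        for r in regions_of(l,s)[:4]:
            m=r['region']; q=w[m]; q=q[~np.isnan(q[:,0])]
            if len(q)==0: continue
            zt=np.percentile(q[:,2],97); t=q[q[:,2]>zt-6]
            print(n,l,round(r['score'],2),r['rect'],'n',m.sum(),'ztop',zt.round(),'topmean',t.mean(0).round(1),'mid',((np.percentile(t,2,0)+np.percentile(t,98,0))/2).round(1), 'all',np.percentile(q,[1,99],axis=0).round().tolist())
st=telemetry.read_state(); print(st, arm.grip_point_offset)
E
```

```text
top glue 0.69 [253.7, 221.7, 275.1, 246.2] n 347 ztop 145.0 topmean [489.3  70.5 142.8] mid [489.3  70.2 143.7] all [[464.0, 44.0, 72.0], [514.0, 92.0, 147.0]]
top tin 0.86 [283.7, 221.0, 307.5, 246.7] n 456 ztop 130.0 topmean [494.9 -16.7 126.5] mid [493.6 -17.8 127.3] all [[466.0, -46.0, 119.0], [522.0, 11.0, 131.0]]
top jar 0.93 [318.5, 214.0, 342.9, 240.1] n 441 ztop 135.0 topmean [ 498.8 -104.9  131.7] mid [ 499.3 -104.9  132.8] all [[471.0, -133.0, 31.0], [525.0, -78.0, 136.0]]
top jar 0.87 [340.1, 296.2, 373.2, 325.6] n 544 ztop 123.0 topmean [ 294.3 -172.4  119.5] mid [ 295.3 -173.4  120.6] all [[268.0, -201.0, 2.0], [322.0, -146.0, 124.0]]
top jar 0.61 [316.4, 277.4, 338.8, 303.1] n 469 ztop 123.0 topmean [ 348.  -101.4  119.5] mid [ 348.8 -100.9  120.2] all [[321.0, -128.0, 11.0], [375.0, -75.0, 124.0]]
top jar 0.59 [354.2, 263.8, 377.9, 288.4] n 515 ztop 122.0 topmean [ 380.4 -198.3  119.1] mid [ 380.3 -197.8  119.9] all [[348.0, -224.0, -2.0], [408.0, -171.0, 123.0]]
top battery 0.94 [279.9, 184.9, 324.4, 212.8] n 856 ztop 67.0 topmean [576.3 -38.5  64.1] mid [576.4 -37.8
[... 4175 characters left out ...]
1, 'joint_positions': array([-1.41330574e+00,  3.77330181e-01,  8.09951470e-02,  1.27440527e+00,
        2.38786078e-06,  1.46048674e+00]), 'joint_vel': array([ 0.00067565,  0.00179492, -0.00071752, -0.00055526, -0.00134418,
        0.00104146]), 'effort': array([-1.48104764e-04, -4.63526738e+01,  2.70163232e+01,  2.09358727e-04,
        1.65998381e-04, -8.98344652e-07]), 'tool_pos': array([ 152.15725765, -554.53469299,  231.31023223]), 'eef_rot': array([3.11341608e+00, 4.19396161e-01, 5.82556531e-06]), 'force': array([ 0.38674256, -0.08632966, -0.0440049 ]), 'wrist_torque': array([-0.03377022, -0.00737765,  0.01543948]), 'gripper_force': 0.0, 'opening': 85.35979684694402} 18.700000000000003
```

View pics/top0.png

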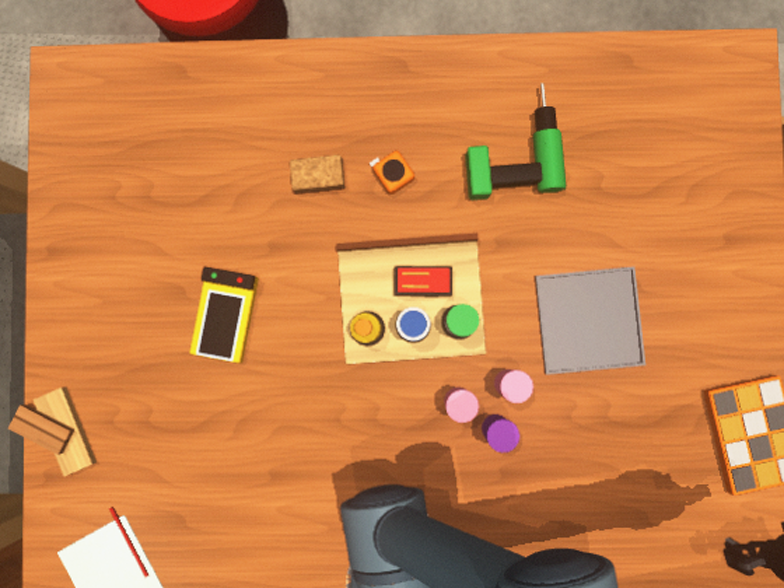

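```bash
python3 - <<'E'
from h import *
s=snapshot('top'); save(s,'crop1.png',(230,150,390,335),3.2); w=cloud(s)
def rect(l,zlo,zhi,extra=None,i=0):
    q=w[regions_of(l,s)[i]['region']]; q=q[~np.isnan(q[:,0])]; q=q[(q[:,2]>zlo)&(q[:,2]<zhi)]
    print(l,len(q),cv2.minAreaRect(q[:,:2].astype(np.float32)))
rect('board',6,20); rect('board',36,46); rect('tray',-3,18); rect('battery',58,70); rect('battery',36,70); rect('charger',22,56); rect('charger',46,56); rect('charger',24,36)
M=w
X,Y,Z=w[...,0],w[...,1],w[...,2]
# deck outline: white pixels on the charger
f=s['frame'].astype(int); hsv=cv2.cvtColor(s['frame'],cv2.COLOR_RGB2HSV)
reg=(X>425)&(X<610)&(Y>280)&(Y<410)&(Z>22)&(Z<38)
for nm,mm in [('black',reg&(f.max(2)<80)),('white',reg&(hsv[...,1]<60)&(hsv[...,2]>140))]:
    q=w[mm][:,:2].astype(np.float32); print(nm,len(q),cv2.minAreaRect(q) if len(q)>3 else '')
for x,y in [(498,-105),(348,-101),(294,-173),(380,-198)]:
    m=(np.hypot(X-x,Y-y)<18)&(Z>100); print(x,y,np.median(f[m],0))
E
```

```text
board 5725 ((546.7153930664062, -16.199859619140625), (235.55636596679688, 273.5834045410156), 3.490494966506958)
board 513 ((619.702880859375, -23.297866821289062), (186.4271697998047, 246.83094787597656), 26.592435836791992)
tray 5112 ((499.4351806640625, -359.85552978515625), (195.63670349121094, 198.94973754882812), 4.028179168701172)
battery 586 ((576.6039428710938, -38.81782531738281), (94.02227783203125, 42.67448806762695), 88.9475326538086)
battery 890 ((576.8988037109375, -37.883296966552734), (108.57355499267578, 56.51585006713867), 89.04508209228516)
charger 2286 ((518.1991577148438, 345.4270935058594), (99.42179870605469, 170.0021514892578), 78.61885833740234)
charger 335 ((587.6102905273438, 332.16204833984375), (98.05027770996094, 28.21950912475586), 78.2294692993164)
charger 1821 ((517.0128173828125, 345.7492980957031), (99.21788024902344, 167.7793731689453), 78.40162658691406)
black 838 ((523.1587524414062, 340.9383544921875), (72.17481231689453, 166.88818359375), 71.17326354980469)
white 273 ((499.0530700683594, 350.74517822265625), (73.77500915527344, 126.56041717529297), 79.4913101196289)
498 -105 [108. 215. 102.]
348 -101 [246. 177. 195.]
294 -173 [177.  85. 183.]
380 -198 [246. 193. 212.]
```

View pics/crop1.png

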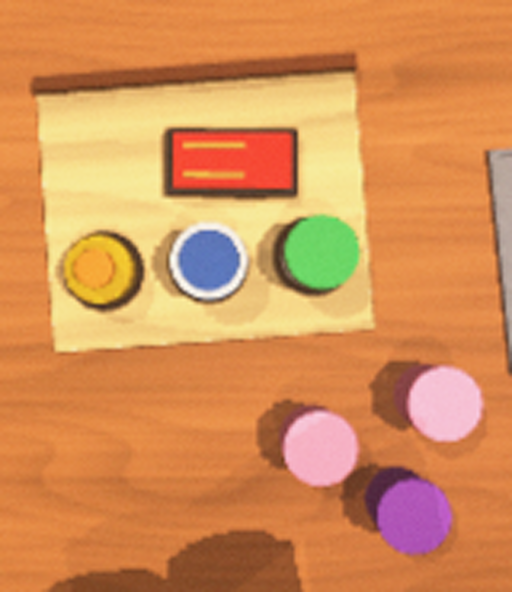

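View pics/side0.png

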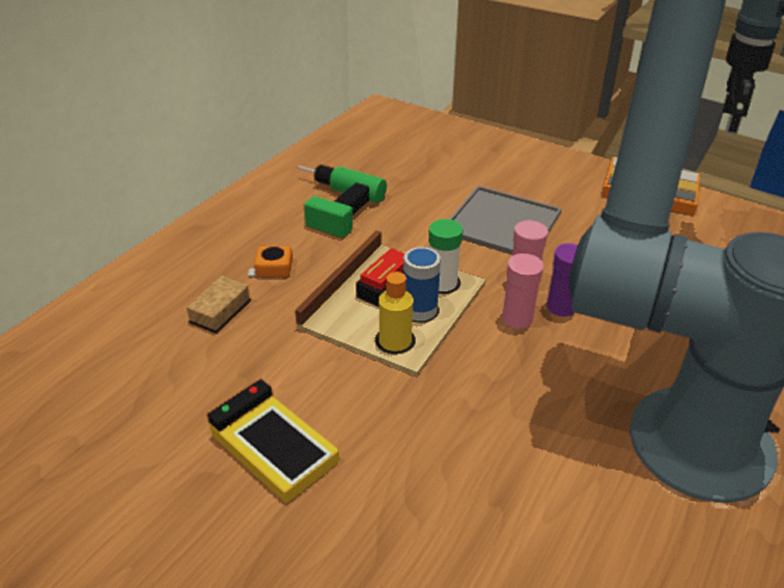

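Top view: the jar look-alikes are green (330,228), pink (328,290), pink (366,276) and purple (357,311). I choose the green-lidded white jar on the board, which the crop and the side view (433,256 in the 1.4x picture) confirm. The glue (264,234), tin (295,233) and battery (302,199) were found, and the heights match the sizes given.

```bash
cat > go.py <<'E'
# prints the shift (tool axes) to a world TCP target x y z and tool-x yaw in degrees
import sys; from h import *
st=telemetry.read_state(); M=R.from_rotvec(st['eef_rot'])
x,y,z,a=map(float,sys.argv[1:5])
G=R.from_euler('z',a,degrees=True)*R.from_euler('x',180,degrees=True)
print('t',round(st['clock'],2),'at',st['tool_pos'].round(1),'shift',M.inv().apply(np.array([x,y,z])-st['tool_pos']).round(1),'rot',(M.inv()*G).as_rotvec().round(3),'open',round(st['opening'],1),'grip',round(st['gripper_force'],1),'j',st['joint_positions'].round(2))
E
python3 -m jog '[{"x":453,"y":-342,"rz":-1.361,"gripper":85},{"x":453,"y":-342,"rz":-1.361,"gripper":85},{"x":453,"y":-342,"rz":-1.361,"gripper":85},{"x":453,"y":-342,"rz":-1.361,"gripper":85},{"x":453,"y":-342,"rz":-1.361,"gripper":85}]' 50
python3 go.py 499 -105 200 93.3
```

```text
t 1.55 at [ 152.2 -554.5  231.3] shift [ 453.4 -341.8   31.3] rot [ 0.     0.    -1.361] open 85.3 grip 0.0 j [-1.41  0.38  0.08  1.27  0.    1.46]invalid input at $[0]: expected keys rx, ry, rz, x, y, z, gripper
```

```bash

python3 -m jog '[{"rx":0,"ry":0,"rz":-1.361,"x":453,"y":-342,"z":0,"gripper":85},{"rx":0,"ry":0,"rz":-1.361,"x":453,"y":-342,"z":0,"gripper":85},{"rx":0,"ry":0,"rz":-1.361,"x":453,"y":-342,"z":0,"gripper":85},{"rx":0,"ry":0,"rz":-1.361,"x":453,"y":-342,"z":0,"gripper":85},{"rx":0,"ry":0,"rz":-1.361,"x":453,"y":-342,"z":0,"gripper":85}]' 50
python3 go.py 499 -105 200 93.3
```

```text
clock: 2.17
tool_pos: [343.9, -305.4, 231.6]
eef_rot: [2.582, 1.787, 0.0]
force: [0.7, 0.3, -0.0]
opening: 84.9
gripper_force: 0.0
t 2.17 at [ 343.9 -305.4  231.6] shift [242.2  74.6  31.5] rot [ 0.001  0.001 -0.417] open 84.9 grip 0.0 j [-0.86  0.14 -0.23  1.2   0.    1.07]
```

```bash

python3 -m jog '[{"rx":0,"ry":0,"rz":-0.417,"x":242,"y":75,"z":31,"gripper":85},{"rx":0,"ry":0,"rz":-0.417,"x":242,"y":75,"z":31,"gripper":85},{"rx":0,"ry":0,"rz":-0.417,"x":242,"y":75,"z":31,"gripper":85},{"rx":0,"ry":0,"rz":-0.417,"x":242,"y":75,"z":31,"gripper":85},{"rx":0,"ry":0,"rz":-0.417,"x":242,"y":75,"z":31,"gripper":85}]' 50
python3 go.py 499 -105 94 93.3
```

```text
clock: 2.8
tool_pos: [500.9, -104.5, 199.6]
eef_rot: [-2.156, -2.284, -0.001]
force: [-1.3, -0.7, 0.1]
opening: 85.0
gripper_force: 0.0
t 2.8 at [ 500.9 -104.5  199.6] shift [ -0.5  -1.9 105.6] rot [-0.    -0.001  0.   ] open 85.0 grip 0.0 j [-0.33  0.26 -0.16  1.15  0.    1.18]
```

```bash

python3 -m jog '[{"rx":0,"ry":0,"rz":0,"x":0,"y":0,"z":0,"gripper":85},{"rx":0,"ry":0,"rz":0,"x":0,"y":0,"z":40,"gripper":85},{"rx":0,"ry":0,"rz":0,"x":0,"y":0,"z":80,"gripper":85},{"rx":0,"ry":0,"rz":0,"x":0,"y":0,"z":106,"gripper":85},{"rx":0,"ry":0,"rz":0,"x":0,"y":0,"z":106,"gripper":85}]' 50
python3 go.py 499 -105 94 93.3
python3 -c "
from h import *
s=snapshot('side'); save(s,'grasp1.png',(230,110,430,280),3.5)"
```

```text
clock: 3.42
tool_pos: [496.7, -108.7, 92.8]
eef_rot: [-2.164, -2.272, 0.004]
force: [1.0, -0.4, -0.4]
opening: 85.3
gripper_force: 0.0
t 3.42 at [ 496.7 -108.7   92.8] shift [ 3.6  2.5 -1.2] rot [-0.004 -0.001 -0.009] open 85.3 grip 0.0 j [-0.34  0.34 -0.35  0.89 -0.    1.18]
```

View pics/grasp1.png

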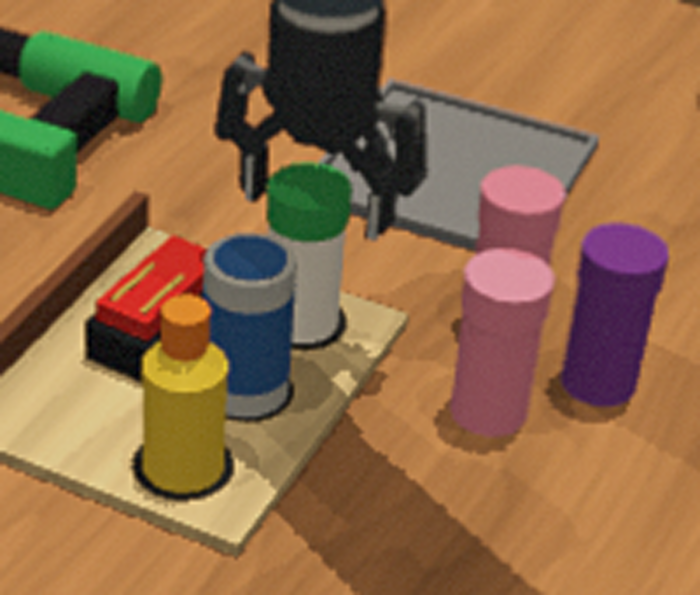

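The fingers straddle the green lid (310,200 in the crop) and sit slightly off centre, so I'll settle and correct.

```bash

python3 -m jog '[{"rx":0,"ry":0,"rz":0,"x":0,"y":0,"z":0,"gripper":85},{"rx":0,"ry":0,"rz":0,"x":0,"y":0,"z":0,"gripper":85}]' 50 | head -2
python3 go.py 499 -105 94 93.3
```

```text
clock: 3.72
tool_pos: [500.5, -108.5, 95.8]
t 3.73 at [ 500.5 -108.5   95.8] shift [ 3.5 -1.3  1.8] rot [ 0.003  0.001 -0.007] open 85.2 grip 0.0 j [-0.34  0.33 -0.35  0.89 -0.    1.18]
```

```bash
for i in 1 2 3; do
python3 -m jog '[{"rx":0,"ry":0,"rz":0,"x":0,"y":0,"z":0,"gripper":85}]' 50 | head -3; done
python3 go.py 499 -105 94 93.3
```

```text
clock: 3.85
tool_pos: [500.1, -108.0, 95.2]
eef_rot: [2.162, 2.277, 0.001]
clock: 3.98
tool_pos: [499.6, -107.8, 94.6]
eef_rot: [2.163, 2.278, 0.0]
clock: 4.1
tool_pos: [499.4, -107.7, 94.4]
eef_rot: [2.163, 2.278, -0.0]
t 4.1 at [ 499.4 -107.7   94.4] shift [ 2.7 -0.3  0.4] rot [ 0.     0.    -0.006] open 84.8 grip 0.0 j [-0.34  0.34 -0.35  0.88 -0.    1.18]
```

```bash

python3 -m jog '[{"rx":0,"ry":0,"rz":0,"x":2.7,"y":0,"z":0,"gripper":85},{"rx":0,"ry":0,"rz":0,"x":2.7,"y":0,"z":0,"gripper":50},{"rx":0,"ry":0,"rz":0,"x":2.7,"y":0,"z":0,"gripper":50},{"rx":0,"ry":0,"rz":0,"x":2.7,"y":0,"z":0,"gripper":50},{"rx":0,"ry":0,"rz":0,"x":2.7,"y":0,"z":0,"gripper":50}]' 40
python3 go.py 499 -105 94 93.3
```

```text
clock: 4.72
tool_pos: [499.6, -105.1, 94.6]
eef_rot: [2.163, 2.277, 0.001]
force: [-0.4, 1.3, 3.0]
opening: 56.8
gripper_force: 42.3
t 4.72 at [ 499.6 -105.1   94.6] shift [ 0.2 -0.6  0.6] rot [ 0.001  0.    -0.006] open 56.8 grip 42.3 j [-0.33  0.33 -0.35  0.88  0.    1.19]
```

```bash

python3 -m jog '[{"rx":0,"ry":0,"rz":0,"x":0,"y":0,"z":-20,"gripper":50},{"rx":0,"ry":0,"rz":0,"x":0,"y":0,"z":-50,"gripper":50},{"rx":0,"ry":0,"rz":0,"x":0,"y":0,"z":-70,"gripper":50},{"rx":0,"ry":0,"rz":0,"x":0,"y":0,"z":-70,"gripper":50}]' 40
python3 go.py 462.5 -412 140 93.3
```

```text
clock: 5.22
tool_pos: [499.9, -105.4, 165.0]
eef_rot: [2.162, 2.276, 0.001]
force: [0.6, -0.7, -2.9]
opening: 56.8
gripper_force: 43.7
t 5.22 at [ 499.9 -105.4  165. ] shift [-304.3  -53.2   25.2] rot [ 0.002  0.001 -0.006] open 56.8 grip 43.7 j [-0.33  0.28 -0.24  1.06 -0.    1.19]
```

Held (force −2.9 N = 0.3 kg). Move at moderate speed.

```bash

python3 -m jog '[{"rx":0,"ry":0,"rz":0,"x":-30,"y":-5,"z":0,"gripper":50},{"rx":0,"ry":0,"rz":0,"x":-75,"y":-13,"z":0,"gripper":50},{"rx":0,"ry":0,"rz":0,"x":-125,"y":-22,"z":0,"gripper":50},{"rx":0,"ry":0,"rz":0,"x":-175,"y":-30,"z":0,"gripper":50},{"rx":0,"ry":0,"rz":0,"x":-225,"y":-39,"z":0,"gripper":50}]' 40 >/dev/null
python3 -m jog '[{"rx":0,"ry":0,"rz":0,"x":-40,"y":-7,"z":0,"gripper":50},{"rx":0,"ry":0,"rz":0,"x":-65,"y":-11,"z":10,"gripper":50},{"rx":0,"ry":0,"rz":0,"x":-79,"y":-14,"z":20,"gripper":50},{"rx":0,"ry":0,"rz":0,"x":-79,"y":-14,"z":25,"gripper":50},{"rx":0,"ry":0,"rz":0,"x":-79,"y":-14,"z":25,"gripper":50}]' 40
python3 go.py 462.5 -412 88 93.3
```

```text
clock: 6.48
tool_pos: [461.8, -409.4, 138.3]
eef_rot: [-2.16, -2.278, -0.001]
force: [0.4, 0.5, -2.9]
opening: 56.6
gripper_force: 43.7
t 6.47 at [ 461.8 -409.4  138.3] shift [-2.7  0.6 50.3] rot [-0.001 -0.002 -0.005] open 56.6 grip 43.7 j [-0.83  0.5   0.03  1.1   0.    0.69]
```

```bash

python3 -m jog '[{"rx":0,"ry":0,"rz":0,"x":0,"y":0,"z":20,"gripper":50},{"rx":0,"ry":0,"rz":0,"x":0,"y":0,"z":40,"gripper":50},{"rx":0,"ry":0,"rz":0,"x":0,"y":0,"z":46,"gripper":50},{"rx":0,"ry":0,"rz":0,"x":0,"y":0,"z":46,"gripper":50},{"rx":0,"ry":0,"rz":0,"x":0,"y":0,"z":46,"gripper":50}]' 40
python3 go.py 462.5 -412 87.6 93.3
```

```text
clock: 7.1
tool_pos: [462.7, -411.7, 94.5]
eef_rot: [2.162, 2.277, -0.0]
force: [0.0, 0.5, -3.5]
opening: 57.6
gripper_force: 43.7
t 7.1 at [ 462.7 -411.7   94.5] shift [-0.3 -0.2  6.9] rot [ 0.001  0.002 -0.006] open 57.6 grip 43.7 j [-0.83  0.53 -0.04  1.   -0.    0.69]
```

```bash

python3 -m jog '[{"rx":0,"ry":0,"rz":0,"x":0,"y":0,"z":4,"gripper":50},{"rx":0,"ry":0,"rz":0,"x":0,"y":0,"z":7,"gripper":50},{"rx":0,"ry":0,"rz":0,"x":0,"y":0,"z":7,"gripper":50},{"rx":0,"ry":0,"rz":0,"x":0,"y":0,"z":7,"gripper":50}]' 40
python3 -m jog '[{"rx":0,"ry":0,"rz":0,"x":0,"y":0,"z":0,"gripper":85},{"rx":0,"ry":0,"rz":0,"x":0,"y":0,"z":0,"gripper":85},{"rx":0,"ry":0,"rz":0,"x":0,"y":0,"z":0,"gripper":85},{"rx":0,"ry":0,"rz":0,"x":0,"y":0,"z":-30,"gripper":85},{"rx":0,"ry":0,"rz":0,"x":0,"y":0,"z":-80,"gripper":85}]' 40
python3 go.py 494 -17.5 165 93.3
```

```text
clock: 7.6
tool_pos: [462.4, -412.1, 87.6]
eef_rot: [2.162, 2.276, -0.001]
force: [-1.5, 0.6, 5.5]
opening: 56.9
gripper_force: 44.0
clock: 8.22
tool_pos: [460.7, -410.0, 164.8]
eef_rot: [-2.16, -2.274, -0.001]
force: [1.0, -1.2, 0.6]
opening: 85.1
gripper_force: 0.0
t 8.22 at [ 460.7 -410.   164.8] shift [390.2  53.5   1.2] rot [-0.003 -0.004 -0.006] open 85.1 grip 0.0 j [-0.83  0.49  0.08  1.17 -0.    0.69]
```

```bash

python3 -m jog '[{"rx":0,"ry":0,"rz":0,"x":50,"y":7,"z":0,"gripper":85},{"rx":0,"ry":0,"rz":0,"x":110,"y":15,"z":0,"gripper":85},{"rx":0,"ry":0,"rz":0,"x":170,"y":23,"z":0,"gripper":85},{"rx":0,"ry":0,"rz":0,"x":230,"y":31,"z":0,"gripper":85},{"rx":0,"ry":0,"rz":0,"x":290,"y":40,"z":0,"gripper":85}]' 40 >/dev/null
python3 -m jog '[{"rx":0,"ry":0,"rz":0,"x":50,"y":7,"z":0,"gripper":85},{"rx":0,"ry":0,"rz":0,"x":85,"y":12,"z":0,"gripper":85},{"rx":0,"ry":0,"rz":0,"x":102,"y":14,"z":0,"gripper":85},{"rx":0,"ry":0,"rz":0,"x":102,"y":14,"z":0,"gripper":85},{"rx":0,"ry":0,"rz":0,"x":102,"y":14,"z":0,"gripper":85}]' 40 >/dev/null
python3 go.py 494 -17.5 82 93.3
```

```text
t 9.47 at [495.8 -18.3 166.3] shift [ 0.9 -1.8 84.3] rot [-0.     0.001 -0.007] open 84.9 grip 0.0 j [-0.16  0.25 -0.27  1.05 -0.    1.36]
```

```bash

python3 -m jog '[{"rx":0,"ry":0,"rz":0,"x":1,"y":-1,"z":30,"gripper":85},{"rx":0,"ry":0,"rz":0,"x":1,"y":-1,"z":60,"gripper":85},{"rx":0,"ry":0,"rz":0,"x":1,"y":-1,"z":80,"gripper":85},{"rx":0,"ry":0,"rz":0,"x":1,"y":-1,"z":85,"gripper":85},{"rx":0,"ry":0,"rz":0,"x":1,"y":-1,"z":85,"gripper":85}]' 40 >/dev/null
python3 -m jog '[{"rx":0,"ry":0,"rz":0,"x":0,"y":0,"z":0,"gripper":85},{"rx":0,"ry":0,"rz":0,"x":0,"y":0,"z":0,"gripper":85}]' >/dev/null
python3 go.py 494 -17.5 82 93.3
```

```text
t 10.35 at [495.5 -16.4  82.1] shift [-1.  -1.5  0.1] rot [ 0.002  0.001 -0.006] open 85.1 grip 0.0 j [-0.16  0.32 -0.41  0.84 -0.    1.36]
```

```bash

python3 -m jog '[{"rx":0,"ry":0,"rz":0,"x":-1,"y":-1,"z":0,"gripper":85},{"rx":0,"ry":0,"rz":0,"x":-1,"y":-1,"z":0,"gripper":52},{"rx":0,"ry":0,"rz":0,"x":-1,"y":-1,"z":0,"gripper":52},{"rx":0,"ry":0,"rz":0,"x":-1,"y":-1,"z":0,"gripper":52},{"rx":0,"ry":0,"rz":0,"x":-1,"y":-1,"z":0,"gripper":52}]' 40 
python3 go.py 494 -17.5 82 93.3
python3 -m jog '[{"rx":0,"ry":0,"rz":0,"x":0,"y":0,"z":-20,"gripper":52},{"rx":0,"ry":0,"rz":0,"x":0,"y":0,"z":-50,"gripper":52},{"rx":0,"ry":0,"rz":0,"x":0,"y":0,"z":-70,"gripper":52},{"rx":0,"ry":0,"rz":0,"x":0,"y":0,"z":-70,"gripper":52}]' 40
python3 go.py 544 -356.5 150 93.3
```

```text
clock: 10.98
tool_pos: [494.6, -17.3, 81.8]
eef_rot: [2.162, 2.277, 0.002]
force: [0.9, 0.2, 4.8]
opening: 59.0
gripper_force: 42.8
t 10.97 at [494.6 -17.3  81.8] shift [-0.2 -0.6 -0.2] rot [ 0.002  0.    -0.006] open 59.0 grip 42.8 j [-0.16  0.32 -0.41  0.84  0.    1.36]
clock: 11.48
tool_pos: [493.8, -17.3, 151.4]
eef_rot: [2.163, 2.278, -0.0]
force: [-1.0, 0.6, -4.9]
opening: 59.1
gripper_force: 44.8
t 11.47 at [493.8 -17.3 151.4] shift [-341.3   32.7    1.5] rot [ 0.     0.    -0.006] open 59.1 grip 44.8 j [-0.16  0.26 -0.3   1.01 -0.    1.36]
```

```bash

python3 -m jog '[{"rx":0,"ry":0,"rz":0,"x":-30,"y":3,"z":0,"gripper":52},{"rx":0,"ry":0,"rz":0,"x":-80,"y":8,"z":0,"gripper":52},{"rx":0,"ry":0,"rz":0,"x":-135,"y":13,"z":0,"gripper":52},{"rx":0,"ry":0,"rz":0,"x":-190,"y":18,"z":0,"gripper":52},{"rx":0,"ry":0,"rz":0,"x":-245,"y":23,"z":0,"gripper":52}]' 40 >/dev/null
python3 -m jog '[{"rx":0,"ry":0,"rz":0,"x":-45,"y":4,"z":0,"gripper":52},{"rx":0,"ry":0,"rz":0,"x":-80,"y":8,"z":0,"gripper":52},{"rx":0,"ry":0,"rz":0,"x":-97,"y":10,"z":5,"gripper":52},{"rx":0,"ry":0,"rz":0,"x":-97,"y":10,"z":20,"gripper":52},{"rx":0,"ry":0,"rz":0,"x":-97,"y":10,"z":35,"gripper":52}]' 40 >/dev/null
python3 -m jog '[{"rx":0,"ry":0,"rz":0,"x":0,"y":0,"z":20,"gripper":52},{"rx":0,"ry":0,"rz":0,"x":0,"y":0,"z":33,"gripper":52},{"rx":0,"ry":0,"rz":0,"x":0,"y":0,"z":33,"gripper":52},{"rx":0,"ry":0,"rz":0,"x":0,"y":0,"z":33,"gripper":52}]' 40 
python3 go.py 544 -356.5 74.8 93.3
```

```text
clock: 13.22
tool_pos: [544.6, -356.9, 83.9]
eef_rot: [2.162, 2.278, 0.0]
force: [0.5, 0.7, -3.5]
opening: 59.0
gripper_force: 44.6
t 13.22 at [ 544.6 -356.9   83.9] shift [ 0.5 -0.6  9.1] rot [ 0.001  0.001 -0.006] open 59.0 grip 44.6 j [-0.68  0.6   0.06  1.02 -0.    0.84]
```

```bash

python3 -m jog '[{"rx":0,"ry":0,"rz":0,"x":0,"y":0,"z":5,"gripper":52},{"rx":0,"ry":0,"rz":0,"x":0,"y":0,"z":8.7,"gripper":52},{"rx":0,"ry":0,"rz":0,"x":0,"y":0,"z":8.7,"gripper":52},{"rx":0,"ry":0,"rz":0,"x":0,"y":0,"z":8.7,"gripper":52}]' 40
python3 -m jog '[{"rx":0,"ry":0,"rz":0,"x":0,"y":0,"z":0,"gripper":85},{"rx":0,"ry":0,"rz":0,"x":0,"y":0,"z":0,"gripper":85},{"rx":0,"ry":0,"rz":0,"x":0,"y":0,"z":0,"gripper":85},{"rx":0,"ry":0,"rz":0,"x":0,"y":0,"z":-40,"gripper":85},{"rx":0,"ry":0,"rz":0,"x":0,"y":0,"z":-95,"gripper":85}]' 40
python3 go.py 489 70.3 175 93.3
```

```text
clock: 13.72
tool_pos: [544.6, -357.4, 74.9]
eef_rot: [2.163, 2.277, 0.0]
force: [-0.3, -0.5, -1.4]
opening: 59.1
gripper_force: 44.6
clock: 14.35
tool_pos: [543.0, -356.1, 168.8]
eef_rot: [-2.161, -2.275, 0.001]
force: [1.3, -0.9, 0.5]
opening: 84.9
gripper_force: 0.0
t 14.35 at [ 543.  -356.1  168.8] shift [428.7 -32.1  -4.9] rot [-0.003 -0.003 -0.006] open 84.9 grip 0.0 j [-0.68  0.56  0.2   1.22 -0.    0.84]
```

```bash

python3 -m jog '[{"rx":0,"ry":0,"rz":0,"x":50,"y":-4,"z":-3,"gripper":85},{"rx":0,"ry":0,"rz":0,"x":110,"y":-8,"z":-5,"gripper":85},{"rx":0,"ry":0,"rz":0,"x":170,"y":-13,"z":-5,"gripper":85},{"rx":0,"ry":0,"rz":0,"x":230,"y":-17,"z":-5,"gripper":85},{"rx":0,"ry":0,"rz":0,"x":290,"y":-22,"z":-5,"gripper":85}]' 40 >/dev/null
python3 -m jog '[{"rx":0,"ry":0,"rz":0,"x":55,"y":-4,"z":0,"gripper":85},{"rx":0,"ry":0,"rz":0,"x":105,"y":-8,"z":0,"gripper":85},{"rx":0,"ry":0,"rz":0,"x":139,"y":-11,"z":0,"gripper":85},{"rx":0,"ry":0,"rz":0,"x":139,"y":-11,"z":0,"gripper":85},{"rx":0,"ry":0,"rz":0,"x":139,"y":-11,"z":0,"gripper":85}]' 40 >/dev/null
python3 -m jog '[{"rx":0,"ry":0,"rz":0,"x":0,"y":0,"z":0,"gripper":85},{"rx":0,"ry":0,"rz":0,"x":0,"y":0,"z":0,"gripper":85}]' >/dev/null
python3 go.py 489 70.3 115 93.3
```

```text
t 15.85 at [489.5  68.8 174.6] shift [ 1.6 -0.4 59.6] rot [-0.     0.    -0.008] open 85.3 grip 0.0 j [ 0.01  0.24 -0.26  1.07 -0.    1.53]
```

```bash

python3 -m jog '[{"rx":0,"ry":0,"rz":0,"x":1.6,"y":-0.4,"z":25,"gripper":85},{"rx":0,"ry":0,"rz":0,"x":1.6,"y":-0.4,"z":50,"gripper":85},{"rx":0,"ry":0,"rz":0,"x":1.6,"y":-0.4,"z":59.6,"gripper":85},{"rx":0,"ry":0,"rz":0,"x":1.6,"y":-0.4,"z":59.6,"gripper":70},{"rx":0,"ry":0,"rz":0,"x":1.6,"y":-0.4,"z":59.6,"gripper":50}]' 40 >/dev/null
python3 -m jog '[{"rx":0,"ry":0,"rz":0,"x":0,"y":0,"z":0,"gripper":36},{"rx":0,"ry":0,"rz":0,"x":0,"y":0,"z":0,"gripper":36},{"rx":0,"ry":0,"rz":0,"x":0,"y":0,"z":0,"gripper":24},{"rx":0,"ry":0,"rz":0,"x":0,"y":0,"z":0,"gripper":24},{"rx":0,"ry":0,"rz":0,"x":0,"y":0,"z":0,"gripper":24}]' 40
python3 go.py 489 70.3 115 93.3
python3 -c "
from h import *
s=snapshot('side'); save(s,'grasp2.png',(210,110,430,280),3.5)"
```

```text
clock: 17.1
tool_pos: [489.5, 71.3, 115.6]
eef_rot: [2.163, 2.277, 0.002]
force: [1.4, 0.2, 5.1]
opening: 28.6
gripper_force: 39.7
t 17.1 at [489.5  71.3 115.6] shift [-0.9 -0.6  0.6] rot [ 0.002  0.    -0.006] open 28.6 grip 39.7 j [ 0.02  0.28 -0.36  0.92 -0.    1.54]
```

View pics/grasp2.png

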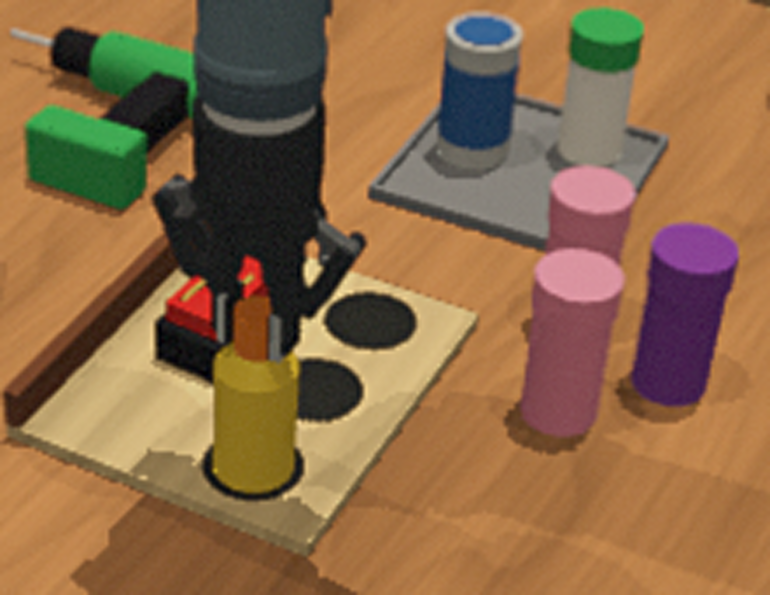

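The cap is gripped (255,325) with the bottle upright. The tin (480,95) and jar (600,85) stand in the tray.

```bash

python3 -m jog '[{"rx":0,"ry":0,"rz":0,"x":0,"y":0,"z":-20,"gripper":24},{"rx":0,"ry":0,"rz":0,"x":0,"y":0,"z":-45,"gripper":24},{"rx":0,"ry":0,"rz":0,"x":0,"y":0,"z":-55,"gripper":24},{"rx":0,"ry":0,"rz":0,"x":0,"y":0,"z":-55,"gripper":24}]' 40
python3 go.py 455.6 -312.4 140 93.3
```

```text
clock: 17.65
tool_pos: [488.7, 71.2, 169.8]
eef_rot: [2.163, 2.278, -0.0]
force: [0.0, 0.1, -1.9]
opening: 28.8
gripper_force: 40.1
t 17.65 at [488.7  71.2 169.8] shift [-381.4  -52.8   29.8] rot [-0.     0.    -0.006] open 28.8 grip 40.1 j [ 0.02  0.24 -0.27  1.06 -0.    1.54]
```

```bash

python3 -m jog '[{"rx":0,"ry":0,"rz":0,"x":-25,"y":-3,"z":0,"gripper":24},{"rx":0,"ry":0,"rz":0,"x":-65,"y":-9,"z":0,"gripper":24},{"rx":0,"ry":0,"rz":0,"x":-115,"y":-16,"z":0,"gripper":24},{"rx":0,"ry":0,"rz":0,"x":-165,"y":-23,"z":0,"gripper":24},{"rx":0,"ry":0,"rz":0,"x":-215,"y":-30,"z":0,"gripper":24}]' 40 >/dev/null
python3 -m jog '[{"rx":0,"ry":0,"rz":0,"x":-50,"y":-7,"z":0,"gripper":24},{"rx":0,"ry":0,"rz":0,"x":-95,"y":-13,"z":0,"gripper":24},{"rx":0,"ry":0,"rz":0,"x":-130,"y":-18,"z":0,"gripper":24},{"rx":0,"ry":0,"rz":0,"x":-155,"y":-21,"z":5,"gripper":24},{"rx":0,"ry":0,"rz":0,"x":-166,"y":-23,"z":10,"gripper":24}]' 40 >/dev/null
python3 -m jog '[{"rx":0,"ry":0,"rz":0,"x":0,"y":0,"z":20,"gripper":24},{"rx":0,"ry":0,"rz":0,"x":0,"y":0,"z":40,"gripper":24},{"rx":0,"ry":0,"rz":0,"x":0,"y":0,"z":44,"gripper":24},{"rx":0,"ry":0,"rz":0,"x":0,"y":0,"z":44,"gripper":24},{"rx":0,"ry":0,"rz":0,"x":0,"y":0,"z":44,"gripper":24}]' 40 
python3 go.py 455.6 -312.4 108.6 93.3
```

```text
clock: 19.52
tool_pos: [456.0, -312.1, 116.8]
eef_rot: [2.162, 2.277, 0.0]
force: [-0.1, -0.2, -2.3]
opening: 28.9
gripper_force: 39.9
t 19.52 at [ 456.  -312.1  116.8] shift [-0.2 -0.4  8.2] rot [ 0.001  0.001 -0.006] open 28.9 grip 39.9 j [-0.72  0.39 -0.2   0.98 -0.    0.8 ]
```

```bash

python3 -m jog '[{"rx":0,"ry":0,"rz":0,"x":0,"y":0,"z":5,"gripper":24},{"rx":0,"ry":0,"rz":0,"x":0,"y":0,"z":8,"gripper":24},{"rx":0,"ry":0,"rz":0,"x":0,"y":0,"z":8,"gripper":24},{"rx":0,"ry":0,"rz":0,"x":0,"y":0,"z":8,"gripper":24}]' 40
python3 -m jog '[{"rx":0,"ry":0,"rz":0,"x":0,"y":0,"z":0,"gripper":85},{"rx":0,"ry":0,"rz":0,"x":0,"y":0,"z":0,"gripper":85},{"rx":0,"ry":0,"rz":0,"x":0,"y":0,"z":0,"gripper":85},{"rx":0,"ry":0,"rz":0,"x":0,"y":0,"z":0,"gripper":85},{"rx":0,"ry":0,"rz":0,"x":0,"y":0,"z":-50,"gripper":85}]' 40
python3 -m jog '[{"rx":0,"ry":0,"rz":0,"x":0,"y":0,"z":-20,"gripper":85},{"rx":0,"ry":0,"rz":0,"x":60,"y":20,"z":-20,"gripper":85},{"rx":0,"ry":0,"rz":0,"x":120,"y":50,"z":-20,"gripper":85},{"rx":0,"ry":0,"rz":0,"x":180,"y":80,"z":-20,"gripper":85},{"rx":0,"ry":0,"rz":0,"x":180,"y":80,"z":-20,"gripper":85}]' 40
python3 - <<'E'
from h import *
s=snapshot('top'); save(s,'tray1.png',(230,150,480,300),3); w=cloud(s)
q=w[regions_of('battery',s)[0]['region']]; q=q[q[:,2]>36]; print(cv2.minAreaRect(q[:,:2].astype(np.float32)))
for l in ['glue','tin','jar']:
  for r in regions_of(l,s)[:2]:
    q=w[r['region']]; zt=np.nanpercentile(q[:,2],97); t=q[q[:,2]>zt-6]; print(l,r['score'],zt,((np.percentile(t,2,0)+np.percentile(t,98,0))/2).round(1))
E
python3 go.py 576.7 -38.3 100 89
```

```text
clock: 20.02
tool_pos: [455.8, -312.3, 108.6]
eef_rot: [2.163, 2.277, 0.0]
force: [0.3, 0.0, 2.3]
opening: 28.8
gripper_force: 40.2
clock: 20.65
tool_pos: [452.6, -309.6, 154.5]
eef_rot: [-2.157, -2.271, 0.001]
force: [0.6, 0.5, 0.1]
opening: 84.9
gripper_force: 0.0
clock: 21.28
tool_pos: [527.0, -124.7, 178.0]
eef_rot: [-2.157, -2.284, -0.001]
force: [-0.3, -1.1, 0.1]
opening: 85.0
gripper_force: 0.0
((576.861572265625, -37.809574127197266), (108.54681396484375, 56.53425216674805), 89.16625213623047)
glue 0.35 122.32490210836318 [ 543.3 -356.9  120. ]
tin 0.9 122.45308729257978 [ 543.1 -357.1  120.1]
jar 0.59 127.51158416760761 [ 462.4 -412.6  125.2]
jar 0.43 123.43222178901956 [ 373.3 -218.1  120.6]
t 21.52 at [ 525.7 -129.4  177.9] shift [88.5 55.5 77.8] rot [-0.     0.001  0.067] open 85.0 grip 0.0 j [-0.36  0.33 -0.13  1.11 -0.    1.16]
```

View pics/tray1.png

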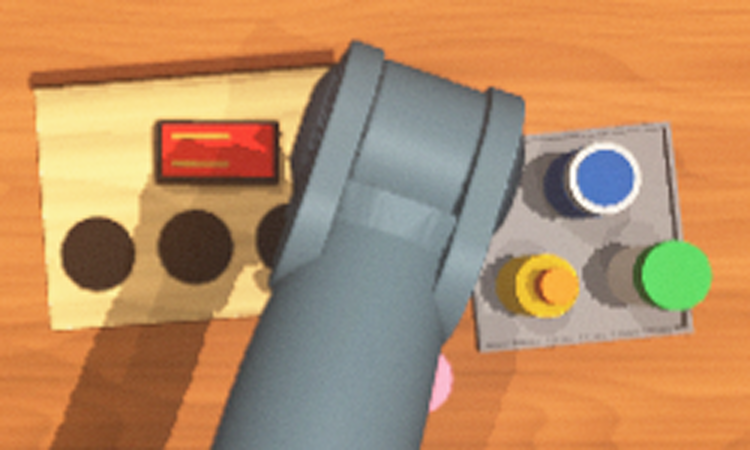

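All three stand in the tray (tin 600,178; glue 540,285; jar 675,275) and the battery has not moved. Next, the battery.

```bash

python3 -m jog '[{"rx":0,"ry":0,"rz":0.067,"x":30,"y":19,"z":0,"gripper":85},{"rx":0,"ry":0,"rz":0.067,"x":65,"y":40,"z":10,"gripper":85},{"rx":0,"ry":0,"rz":0.067,"x":88.5,"y":55.5,"z":30,"gripper":85},{"rx":0,"ry":0,"rz":0.067,"x":88.5,"y":55.5,"z":65,"gripper":85},{"rx":0,"ry":0,"rz":0.067,"x":88.5,"y":55.5,"z":78,"gripper":85}]' 60 >/dev/null
python3 -m jog '[{"rx":0,"ry":0,"rz":0,"x":0,"y":0,"z":0,"gripper":85},{"rx":0,"ry":0,"rz":0,"x":0,"y":0,"z":0,"gripper":85},{"rx":0,"ry":0,"rz":0,"x":0,"y":0,"z":0,"gripper":85},{"rx":0,"ry":0,"rz":0,"x":0,"y":0,"z":0,"gripper":85}]' >/dev/null
python3 go.py 576.8 -38 17 89.1
```

```text
t 22.65 at [577.6 -37.1 100.9] shift [-0.9 -0.9 83.9] rot [ 0.002  0.    -0.   ] open 84.9 grip 0.0 j [-0.17  0.45 -0.15  0.97 -0.    1.41]
```

```bash

python3 -m jog '[{"rx":0,"ry":0,"rz":0,"x":-0.9,"y":-0.9,"z":25,"gripper":85},{"rx":0,"ry":0,"rz":0,"x":-0.9,"y":-0.9,"z":50,"gripper":85},{"rx":0,"ry":0,"rz":0,"x":-0.9,"y":-0.9,"z":70,"gripper":85},{"rx":0,"ry":0,"rz":0,"x":-0.9,"y":-0.9,"z":82,"gripper":85},{"rx":0,"ry":0,"rz":0,"x":-0.9,"y":-0.9,"z":82,"gripper":85}]' 60 
python3 -m jog '[{"rx":0,"ry":0,"rz":0,"x":0,"y":0,"z":0,"gripper":85},{"rx":0,"ry":0,"rz":0,"x":0,"y":0,"z":0,"gripper":85},{"rx":0,"ry":0,"rz":0,"x":0,"y":0,"z":0,"gripper":85}]' >/dev/null
python3 go.py 576.8 -38 17 89.1
```

```text
clock: 23.28
tool_pos: [575.4, -37.6, 17.4]
eef_rot: [-2.238, -2.203, 0.001]
force: [0.0, -0.2, 1.2]
opening: 84.9
gripper_force: 0.0
t 23.65 at [576.6 -37.9  18.6] shift [-0.1  0.2  1.6] rot [0.001 0.    0.   ] open 85.1 grip 0.0 j [-0.18  0.53 -0.26  0.78 -0.    1.41]
```

```bash

python3 -m jog '[{"rx":0,"ry":0,"rz":0,"x":0,"y":0,"z":0,"gripper":65},{"rx":0,"ry":0,"rz":0,"x":0,"y":0,"z":0,"gripper":45},{"rx":0,"ry":0,"rz":0,"x":0,"y":0,"z":0,"gripper":45},{"rx":0,"ry":0,"rz":0,"x":0,"y":0,"z":0,"gripper":45},{"rx":0,"ry":0,"rz":0,"x":0,"y":0,"z":0,"gripper":45}]' 60 
python3 go.py 576.8 -38 17 89.1
python3 -m jog '[{"rx":0,"ry":0,"rz":0,"x":0,"y":0,"z":-20,"gripper":45},{"rx":0,"ry":0,"rz":0,"x":0,"y":0,"z":-50,"gripper":45},{"rx":0,"ry":0,"rz":0,"x":0,"y":0,"z":-80,"gripper":45},{"rx":0,"ry":0,"rz":0,"x":0,"y":0,"z":-90,"gripper":45},{"rx":0,"ry":0,"rz":0,"x":0,"y":0,"z":-90,"gripper":45}]' 60 
python3 go.py 498.8 350 108 168.6
```

```text
clock: 24.28
tool_pos: [578.3, -38.0, 19.3]
eef_rot: [2.236, 2.202, 0.004]
force: [3.1, -0.3, 5.1]
opening: 55.1
gripper_force: 65.7
t 24.27 at [578.3 -38.   19.3] shift [-0.1 -1.5  2.3] rot [0.004 0.    0.   ] open 55.1 grip 65.7 j [-0.18  0.53 -0.26  0.78  0.    1.41]
clock: 24.9
tool_pos: [575.2, -37.7, 107.1]
eef_rot: [-2.238, -2.203, 0.002]
force: [-0.6, -0.0, -6.4]
opening: 54.9
gripper_force: 65.8
t 24.9 at [575.2 -37.7 107.1] shift [386.5 -82.5  -0.8] rot [-1.000e-03 -1.000e-03 -1.387e+00] open 54.9 grip 65.8 j [-0.18  0.45 -0.14  0.98 -0.    1.41]
```

```bash

python3 -m jog '[{"rx":0,"ry":0,"rz":-0.08,"x":20,"y":-4,"z":0,"gripper":45},{"rx":0,"ry":0,"rz":-0.21,"x":60,"y":-13,"z":0,"gripper":45},{"rx":0,"ry":0,"rz":-0.35,"x":105,"y":-22,"z":0,"gripper":45},{"rx":0,"ry":0,"rz":-0.49,"x":150,"y":-32,"z":0,"gripper":45},{"rx":0,"ry":0,"rz":-0.63,"x":195,"y":-42,"z":0,"gripper":45}]' 60 >/dev/null
python3 go.py 498.8 350 108 168.6
```

```text
t 25.52 at [534.8 158.8 105.6] shift [176.6  81.6  -2.5] rot [-0.003 -0.003 -0.753] open 54.9 grip 65.7 j [ 0.18  0.41 -0.2   0.96 -0.    1.13]
```

```bash

python3 -m jog '[{"rx":0,"ry":0,"rz":-0.15,"x":45,"y":21,"z":0,"gripper":45},{"rx":0,"ry":0,"rz":-0.32,"x":90,"y":41,"z":0,"gripper":45},{"rx":0,"ry":0,"rz":-0.5,"x":130,"y":60,"z":0,"gripper":45},{"rx":0,"ry":0,"rz":-0.65,"x":160,"y":74,"z":0,"gripper":45},{"rx":0,"ry":0,"rz":-0.753,"x":176.6,"y":81.6,"z":0,"gripper":45}]' 60 >/dev/null
python3 -m jog '[{"rx":0,"ry":0,"rz":0,"x":0,"y":0,"z":0,"gripper":45},{"rx":0,"ry":0,"rz":0,"x":0,"y":0,"z":0,"gripper":45},{"rx":0,"ry":0,"rz":0,"x":0,"y":0,"z":0,"gripper":45},{"rx":0,"ry":0,"rz":0,"x":0,"y":0,"z":0,"gripper":45}]' 60 >/dev/null
python3 go.py 498.8 350 37 168.6
```

```text
t 26.65 at [502.1 348.4 107.9] shift [ 3.6  0.9 70.9] rot [-0.    -0.    -0.006] open 55.3 grip 65.7 j [ 0.5   0.51 -0.04  1.02 -0.    0.71]
```

```bash

python3 -m jog '[{"rx":0,"ry":0,"rz":-0.006,"x":3.6,"y":0.9,"z":25,"gripper":45},{"rx":0,"ry":0,"rz":-0.006,"x":3.6,"y":0.9,"z":50,"gripper":45},{"rx":0,"ry":0,"rz":-0.006,"x":3.6,"y":0.9,"z":60,"gripper":45},{"rx":0,"ry":0,"rz":-0.006,"x":3.6,"y":0.9,"z":60,"gripper":45},{"rx":0,"ry":0,"rz":-0.006,"x":3.6,"y":0.9,"z":60,"gripper":45}]' 60 >/dev/null
python3 -m jog '[{"rx":0,"ry":0,"rz":0,"x":0,"y":0,"z":0,"gripper":45},{"rx":0,"ry":0,"rz":0,"x":0,"y":0,"z":0,"gripper":45}]' 60 >/dev/null
python3 go.py 498.8 350 37 168.6
python3 -c "
from h import *
s=snapshot('side'); save(s,'chg1.png',(120,200,320,380),3.3)"
```

```text
t 27.52 at [499.1 351.1  48.7] shift [ 0.1 -1.1 11.7] rot [0.001 0.001 0.002] open 55.6 grip 65.5 j [ 0.51  0.56 -0.13  0.89 -0.    0.71]
```

View pics/chg1.png

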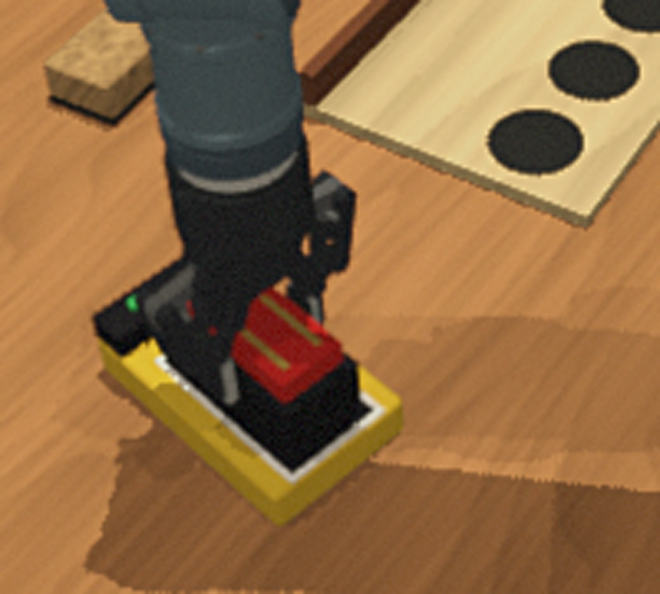

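The battery (300,390) hovers square inside the white outline. Lower and release.

```bash

python3 -m jog '[{"rx":0,"ry":0,"rz":0,"x":0,"y":-1,"z":6,"gripper":45},{"rx":0,"ry":0,"rz":0,"x":0,"y":-1,"z":10,"gripper":45},{"rx":0,"ry":0,"rz":0,"x":0,"y":-1,"z":12,"gripper":45},{"rx":0,"ry":0,"rz":0,"x":0,"y":-1,"z":12,"gripper":45},{"rx":0,"ry":0,"rz":0,"x":0,"y":-1,"z":12,"gripper":45}]' 60
python3 go.py 498.8 350 37 168.6
python3 -m jog '[{"rx":0,"ry":0,"rz":0,"x":0,"y":0,"z":0,"gripper":85},{"rx":0,"ry":0,"rz":0,"x":0,"y":0,"z":0,"gripper":85},{"rx":0,"ry":0,"rz":0,"x":0,"y":0,"z":0,"gripper":85},{"rx":0,"ry":0,"rz":0,"x":0,"y":0,"z":0,"gripper":85},{"rx":0,"ry":0,"rz":0,"x":0,"y":0,"z":-30,"gripper":85}]' 40
python3 -m jog '[{"rx":0,"ry":0,"rz":0,"x":0,"y":0,"z":-60,"gripper":85},{"rx":0,"ry":0,"rz":0,"x":0,"y":0,"z":-120,"gripper":85},{"rx":0,"ry":0,"rz":0,"x":-60,"y":0,"z":-120,"gripper":85},{"rx":0,"ry":0,"rz":0,"x":-60,"y":60,"z":-120,"gripper":85},{"rx":0,"ry":0,"rz":0,"x":-60,"y":120,"z":-120,"gripper":85}]' 40
python3 -m jog '[{"rx":0,"ry":0,"rz":0,"x":0,"y":0,"z":0,"gripper":85},{"rx":0,"ry":0,"rz":0,"x":0,"y":0,"z":0,"gripper":85}]' 40
python3 go.py 455.8 -312.3 175 93.6
```

```text
clock: 28.2
tool_pos: [498.0, 349.6, 37.4]
eef_rot: [0.309, 3.126, -0.0]
force: [-4.2, -3.6, 7.3]
opening: 54.6
gripper_force: 67.1
t 28.2 at [498.  349.6  37.4] shift [-0.7  0.6  0.4] rot [-0.     0.     0.002] open 54.6 grip 67.1 j [ 0.51  0.56 -0.14  0.86 -0.    0.71]
clock: 28.82
tool_pos: [496.2, 348.6, 63.7]
eef_rot: [-0.309, -3.122, 0.005]
force: [-1.0, 0.1, -0.5]
opening: 84.9
gripper_force: 0.0
clock: 29.45
tool_pos: [582.6, 455.9, 186.5]
eef_rot: [0.314, 3.125, 0.001]
force: [0.8, 0.4, 1.3]
opening: 85.4
gripper_force: 0.0
clock: 29.7
tool_pos: [580.5, 455.6, 185.1]
eef_rot: [-0.309, -3.126, 0.002]
force: [0.6, -0.3, 0.5]
opening: 85.0
gripper_force: 0.0
t 29.7 at [580.5 455.6 185.1] shift [ -27.9 -777.4   11.1] rot [-1.000e-03  0.000e+00  1.311e+00] open 85.0 grip 0.0 j [ 0.58  0.77  0.62  1.43 -0.    0.78]
```

```bash
python3 - <<'E'
from h import *
s=snapshot('top'); save(s,'chg2.png',(120,150,480,300),2.2); w=cloud(s)
for r in regions_of('battery',s)[:2]:
    q=w[r['region']]; q=q[(q[:,2]>45)]; print(r['score'],r['rect'],np.nanpercentile(q[:,2],97),cv2.minAreaRect(q[:,:2].astype(np.float32)) if len(q) else '')
for l in ['glue','tin','jar']:
  for r in regions_of(l,s)[:2]:
    q=w[r['region']]; zt=np.nanpercentile(q[:,2],97); t=q[q[:,2]>zt-6]; print(l,r['score'],zt,((np.percentile(t,2,0)+np.percentile(t,98,0))/2).round(1))
E
```

```text
0.71 [139.7, 209.5, 172.6, 256.0] 85.084866990571 ((496.9574890136719, 348.8100891113281), (55.7575798034668, 109.41839599609375), 78.42094421386719)
0.68 [386.3, 188.7, 462.6, 265.7] 122.99050485595608 ((492.4136047363281, -367.53643798828125), (89.78687286376953, 154.01840209960938), 74.8953857421875)
glue 0.59 138.15161235461701 [ 454.6 -313.2  136.8]
jar 0.92 123.02685931739381 [ 381.1 -198.9  120.4]
jar 0.86 123.03531959524611 [ 347.7 -101.   120.5]
```

View pics/chg2.png

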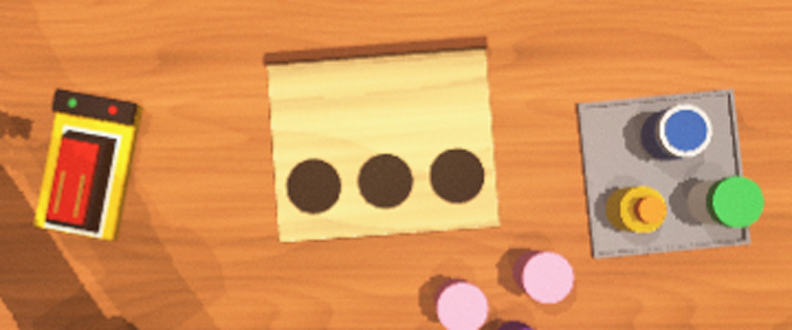

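The battery (75,180) is within about 2 mm of the deck centre, and all three containers still stand in the tray. Now put them back, glue first.

```bash

python3 -m jog '[{"rx":0,"ry":0,"rz":0.08,"x":-1,"y":-40,"z":0,"gripper":85},{"rx":0,"ry":0,"rz":0.2,"x":-3,"y":-95,"z":0,"gripper":85},{"rx":0,"ry":0,"rz":0.3,"x":-5,"y":-150,"z":0,"gripper":85},{"rx":0,"ry":0,"rz":0.4,"x":-7,"y":-205,"z":0,"gripper":85},{"rx":0,"ry":0,"rz":0.5,"x":-9,"y":-260,"z":0,"gripper":85}]' 40 >/dev/null
python3 go.py 455.8 -312.3 175 93.6
python3 - <<'E'
from h import *
s=snapshot('top'); w=cloud(s); X,Y,Z=w[...,0],w[...,1],w[...,2]; f=s['frame'].max(2)
for x,y in [(489,70.5),(494,-17.5),(499,-105)]:
    m=(np.hypot(X-x,Y-y)<46)&(abs(Z-12)<10)&(f<110); print(m.sum(),cv2.minEnclosingCircle(w[m][:,:2].astype(np.float32)), w[m].mean(0))
E
```

```text
t 30.57 at [537.7 196.7 186.8] shift [-265.8 -441.7   11.7] rot [0.001 0.001 0.807] open 85.1 grip 0.0 j [ 0.24  0.39 -0.02  1.16 -0.    0.94]
439 ((489.7815246582031, 69.16061401367188), 32.190582275390625) [490.03197328  69.26713564  12.67637271]
438 ((494.9247741699219, -18.453445434570312), 32.03669738769531) [495.03296765 -18.73131565  12.61917505]
444 ((500.4279479980469, -106.70087432861328), 31.997833251953125) [ 500.41088935 -106.62361236   12.61287234]
```

```bash

python3 -m jog '[{"rx":0,"ry":0,"rz":0.1,"x":-28,"y":-47,"z":0,"gripper":85},{"rx":0,"ry":0,"rz":0.2,"x":-57,"y":-94,"z":0,"gripper":85},{"rx":0,"ry":0,"rz":0.3,"x":-86,"y":-142,"z":0,"gripper":85},{"rx":0,"ry":0,"rz":0.4,"x":-115,"y":-190,"z":0,"gripper":85},{"rx":0,"ry":0,"rz":0.5,"x":-144,"y":-238,"z":0,"gripper":85}]' 40 >/dev/null
python3 go.py 455.8 -312.3 175 93.6
```

```text
t 31.25 at [495.3 -77.8 186.8] shift [-204.4 -121.6   11.8] rot [0.001 0.001 0.307] open 84.8 grip 0.0 j [-0.28  0.25 -0.22  1.1  -0.    0.92]
```

```bash

python3 -m jog '[{"rx":0,"ry":0,"rz":0.08,"x":-50,"y":-30,"z":0,"gripper":85},{"rx":0,"ry":0,"rz":0.16,"x":-100,"y":-60,"z":0,"gripper":85},{"rx":0,"ry":0,"rz":0.24,"x":-150,"y":-90,"z":0,"gripper":85},{"rx":0,"ry":0,"rz":0.29,"x":-190,"y":-113,"z":0,"gripper":85},{"rx":0,"ry":0,"rz":0.307,"x":-204,"y":-121.6,"z":0,"gripper":85}]' 40 >/dev/null
python3 -m jog '[{"rx":0,"ry":0,"rz":0,"x":0,"y":0,"z":0,"gripper":85},{"rx":0,"ry":0,"rz":0,"x":0,"y":0,"z":0,"gripper":85},{"rx":0,"ry":0,"rz":0,"x":0,"y":0,"z":0,"gripper":85},{"rx":0,"ry":0,"rz":0,"x":0,"y":0,"z":0,"gripper":85}]' 40 >/dev/null
python3 go.py 455.8 -312.3 108.6 93.6
```

```text
t 32.38 at [ 457.7 -309.2  186.1] shift [-3.  -2.1 77.5] rot [ 0.    -0.     0.005] open 85.2 grip 0.0 j [-0.71  0.35 -0.08  1.14  0.    0.79]
```

```bash

python3 -m jog '[{"rx":0,"ry":0,"rz":0.005,"x":-3,"y":-2.1,"z":10,"gripper":85},{"rx":0,"ry":0,"rz":0.005,"x":-3,"y":-2.1,"z":35,"gripper":85},{"rx":0,"ry":0,"rz":0.005,"x":-3,"y":-2.1,"z":60,"gripper":85},{"rx":0,"ry":0,"rz":0.005,"x":-3,"y":-2.1,"z":77.5,"gripper":85},{"rx":0,"ry":0,"rz":0.005,"x":-3,"y":-2.1,"z":77.5,"gripper":85}]' 40 >/dev/null
python3 -m jog '[{"rx":0,"ry":0,"rz":0,"x":0,"y":0,"z":0,"gripper":85},{"rx":0,"ry":0,"rz":0,"x":0,"y":0,"z":0,"gripper":85},{"rx":0,"ry":0,"rz":0,"x":0,"y":0,"z":0,"gripper":85}]' 40 >/dev/null
python3 go.py 455.8 -312.3 108.6 93.6
```

```text
t 33.38 at [ 455.9 -313.7  109.3] shift [ 1.5 -0.   0.7] rot [ 0.001  0.001 -0.001] open 84.8 grip 0.0 j [-0.72  0.4  -0.21  0.96 -0.    0.79]
```

```bash

python3 -m jog '[{"rx":0,"ry":0,"rz":0,"x":1.4,"y":0,"z":0.3,"gripper":65},{"rx":0,"ry":0,"rz":0,"x":1.4,"y":0,"z":0.3,"gripper":45},{"rx":0,"ry":0,"rz":0,"x":1.4,"y":0,"z":0.3,"gripper":36},{"rx":0,"ry":0,"rz":0,"x":1.4,"y":0,"z":0.3,"gripper":36},{"rx":0,"ry":0,"rz":0,"x":1.4,"y":0,"z":0.3,"gripper":24}]' 40 >/dev/null
python3 -m jog '[{"rx":0,"ry":0,"rz":0,"x":0,"y":0,"z":0,"gripper":24},{"rx":0,"ry":0,"rz":0,"x":0,"y":0,"z":0,"gripper":24},{"rx":0,"ry":0,"rz":0,"x":0,"y":0,"z":0,"gripper":24}]' 40
python3 go.py 455.8 -312.3 108.6 93.6
python3 -m jog '[{"rx":0,"ry":0,"rz":0,"x":0,"y":0,"z":-20,"gripper":24},{"rx":0,"ry":0,"rz":0,"x":0,"y":0,"z":-45,"gripper":24},{"rx":0,"ry":0,"rz":0,"x":0,"y":0,"z":-60,"gripper":24},{"rx":0,"ry":0,"rz":0,"x":0,"y":0,"z":-60,"gripper":24}]' 40
python3 go.py 489.2 71.3 150 93.6
```

```text
clock: 34.38
tool_pos: [455.7, -312.0, 108.4]
eef_rot: [2.152, 2.288, 0.0]
force: [1.4, 0.3, 1.2]
opening: 28.7
gripper_force: 39.7
t 34.38 at [ 455.7 -312.   108.4] shift [-0.3  0.1 -0.2] rot [ 0.001  0.    -0.001] open 28.7 grip 39.7 j [-0.72  0.4  -0.22  0.96  0.    0.79]
clock: 34.88
tool_pos: [455.8, -312.4, 168.9]
eef_rot: [2.151, 2.287, -0.0]
force: [0.6, 0.1, -1.6]
opening: 28.8
gripper_force: 39.9
t 34.88 at [ 455.8 -312.4  168.9] shift [381.   56.9  18.4] rot [ 0.001  0.001 -0.001] open 28.8 grip 39.9 j [-0.72  0.36 -0.11  1.1  -0.    0.79]
```

```bash

python3 -m jog '[{"rx":0,"ry":0,"rz":0,"x":25,"y":4,"z":0,"gripper":24},{"rx":0,"ry":0,"rz":0,"x":65,"y":10,"z":0,"gripper":24},{"rx":0,"ry":0,"rz":0,"x":115,"y":17,"z":0,"gripper":24},{"rx":0,"ry":0,"rz":0,"x":165,"y":25,"z":0,"gripper":24},{"rx":0,"ry":0,"rz":0,"x":215,"y":32,"z":0,"gripper":24}]' 40 >/dev/null
python3 -m jog '[{"rx":0,"ry":0,"rz":0,"x":50,"y":8,"z":0,"gripper":24},{"rx":0,"ry":0,"rz":0,"x":95,"y":14,"z":0,"gripper":24},{"rx":0,"ry":0,"rz":0,"x":130,"y":20,"z":0,"gripper":24},{"rx":0,"ry":0,"rz":0,"x":155,"y":23,"z":5,"gripper":24},{"rx":0,"ry":0,"rz":0,"x":166,"y":25,"z":10,"gripper":24}]' 40 >/dev/null
python3 -m jog '[{"rx":0,"ry":0,"rz":0,"x":0,"y":0,"z":10,"gripper":24},{"rx":0,"ry":0,"rz":0,"x":0,"y":0,"z":25,"gripper":24},{"rx":0,"ry":0,"rz":0,"x":0,"y":0,"z":32,"gripper":24},{"rx":0,"ry":0,"rz":0,"x":0,"y":0,"z":32,"gripper":24},{"rx":0,"ry":0,"rz":0,"x":0,"y":0,"z":32,"gripper":24}]' 40 >/dev/null
python3 -m jog '[{"rx":0,"ry":0,"rz":0,"x":0,"y":0,"z":0,"gripper":24},{"rx":0,"ry":0,"rz":0,"x":0,"y":0,"z":0,"gripper":24}]' 40 >/dev/null
python3 go.py 489.2 71.3 115.5 93.6
```

```text
t 37.0 at [489.2  71.9 126.6] shift [-0.5 -0.1 11.1] rot [ 0.001  0.    -0.001] open 29.0 grip 39.8 j [ 0.02  0.28 -0.34  0.95 -0.    1.53]
```

```bash

python3 -m jog '[{"rx":0,"ry":0,"rz":0,"x":-0.5,"y":0,"z":6,"gripper":24},{"rx":0,"ry":0,"rz":0,"x":-0.5,"y":0,"z":10,"gripper":24},{"rx":0,"ry":0,"rz":0,"x":-0.5,"y":0,"z":11,"gripper":24},{"rx":0,"ry":0,"rz":0,"x":-0.5,"y":0,"z":11,"gripper":24}]' 40
python3 go.py 489.2 71.3 115.5 93.6
python3 -m jog '[{"rx":0,"ry":0,"rz":0,"x":0,"y":0,"z":0,"gripper":85},{"rx":0,"ry":0,"rz":0,"x":0,"y":0,"z":0,"gripper":85},{"rx":0,"ry":0,"rz":0,"x":0,"y":0,"z":0,"gripper":85},{"rx":0,"ry":0,"rz":0,"x":0,"y":0,"z":0,"gripper":85},{"rx":0,"ry":0,"rz":0,"x":0,"y":0,"z":-50,"gripper":85}]' 40
python3 go.py 544.6 -357.2 165 93.6
```

```text
clock: 37.5
tool_pos: [488.8, 71.4, 115.3]
eef_rot: [2.152, 2.289, -0.0]
force: [-0.7, 0.1, 0.9]
opening: 28.5
gripper_force: 39.9
t 37.5 at [488.8  71.4 115.3] shift [-0.1  0.4 -0.2] rot [-0.     0.    -0.001] open 28.5 grip 39.9 j [ 0.02  0.29 -0.36  0.92 -0.    1.53]
clock: 38.12
tool_pos: [485.3, 71.3, 162.2]
eef_rot: [-2.148, -2.284, 0.01]
force: [0.1, -0.6, 0.6]
opening: 85.2
gripper_force: 0.0
t 38.12 at [485.3  71.3 162.2] shift [-431.3   32.9   -3.3] rot [-0.009 -0.    -0.001] open 85.2 grip 0.0 j [ 0.02  0.25 -0.28  1.05 -0.    1.53]
```

```bash

python3 -m jog '[{"rx":0,"ry":0,"rz":0,"x":0,"y":0,"z":-8,"gripper":85},{"rx":0,"ry":0,"rz":0,"x":-55,"y":4,"z":-8,"gripper":85},{"rx":0,"ry":0,"rz":0,"x":-115,"y":8,"z":-8,"gripper":85},{"rx":0,"ry":0,"rz":0,"x":-175,"y":12,"z":-8,"gripper":85},{"rx":0,"ry":0,"rz":0,"x":-235,"y":16,"z":-8,"gripper":85}]' 40 >/dev/null
python3 -m jog '[{"rx":0,"ry":0,"rz":0,"x":-55,"y":4,"z":0,"gripper":85},{"rx":0,"ry":0,"rz":0,"x":-110,"y":7,"z":0,"gripper":85},{"rx":0,"ry":0,"rz":0,"x":-160,"y":10,"z":0,"gripper":85},{"rx":0,"ry":0,"rz":0,"x":-196,"y":12.5,"z":0,"gripper":85},{"rx":0,"ry":0,"rz":0,"x":-196,"y":12.5,"z":0,"gripper":85}]' 40 >/dev/null
python3 -m jog '[{"rx":0,"ry":0,"rz":0,"x":0,"y":0,"z":0,"gripper":85},{"rx":0,"ry":0,"rz":0,"x":0,"y":0,"z":0,"gripper":85},{"rx":0,"ry":0,"rz":0,"x":0,"y":0,"z":0,"gripper":85},{"rx":0,"ry":0,"rz":0,"x":0,"y":0,"z":0,"gripper":85}]' 40 >/dev/null
python3 go.py 544.6 -357.2 74.9 93.6
```

```text
t 39.88 at [ 544.  -356.4  173.5] shift [-0.8  0.6 98.6] rot [ 0.  0. -0.] open 85.0 grip 0.0 j [-0.68  0.55  0.21  1.23 -0.    0.83]
```

```bash

python3 -m jog '[{"rx":0,"ry":0,"rz":0,"x":-0.8,"y":0.6,"z":25,"gripper":85},{"rx":0,"ry":0,"rz":0,"x":-0.8,"y":0.6,"z":55,"gripper":85},{"rx":0,"ry":0,"rz":0,"x":-0.8,"y":0.6,"z":85,"gripper":85},{"rx":0,"ry":0,"rz":0,"x":-0.8,"y":0.6,"z":98.5,"gripper":85},{"rx":0,"ry":0,"rz":0,"x":-0.8,"y":0.6,"z":98.5,"gripper":85}]' 40 >/dev/null
python3 -m jog '[{"rx":0,"ry":0,"rz":0,"x":0,"y":0,"z":0,"gripper":85},{"rx":0,"ry":0,"rz":0,"x":0,"y":0,"z":0,"gripper":85},{"rx":0,"ry":0,"rz":0,"x":0,"y":0,"z":0,"gripper":85},{"rx":0,"ry":0,"rz":0,"x":0,"y":0,"z":0,"gripper":85}]' 40 >/dev/null
python3 go.py 544.6 -357.2 74.9 93.6
```

```text
t 41.0 at [ 544.6 -358.    75.1] shift [0.8 0.  0.2] rot [ 0.     0.001 -0.001] open 85.2 grip 0.0 j [-0.68  0.61  0.05  1.01 -0.    0.83]
```

```bash

python3 -m jog '[{"rx":0,"ry":0,"rz":0,"x":0.8,"y":0,"z":0,"gripper":75},{"rx":0,"ry":0,"rz":0,"x":0.8,"y":0,"z":0,"gripper":52},{"rx":0,"ry":0,"rz":0,"x":0.8,"y":0,"z":0,"gripper":52},{"rx":0,"ry":0,"rz":0,"x":0.8,"y":0,"z":0,"gripper":52},{"rx":0,"ry":0,"rz":0,"x":0.8,"y":0,"z":0,"gripper":52}]' 40
python3 go.py 544.6 -357.2 74.9 93.6
python3 -m jog '[{"rx":0,"ry":0,"rz":0,"x":0,"y":0,"z":-20,"gripper":52},{"rx":0,"ry":0,"rz":0,"x":0,"y":0,"z":-50,"gripper":52},{"rx":0,"ry":0,"rz":0,"x":0,"y":0,"z":-75,"gripper":52},{"rx":0,"ry":0,"rz":0,"x":0,"y":0,"z":-75,"gripper":52}]' 40
python3 go.py 494.3 -17.4 120 93.6
```

```text
clock: 41.62
tool_pos: [544.9, -357.1, 75.0]
eef_rot: [2.151, 2.288, 0.001]
force: [1.8, 0.7, 2.8]
opening: 59.2
gripper_force: 43.5
t 41.62 at [ 544.9 -357.1   75. ] shift [-0.1 -0.3  0.1] rot [ 0.001  0.    -0.001] open 59.2 grip 43.5 j [-0.68  0.61  0.04  1.    0.    0.83]
clock: 42.12
tool_pos: [544.8, -357.8, 150.7]
eef_rot: [2.151, 2.287, -0.001]
force: [0.3, -0.1, -4.1]
opening: 59.1
gripper_force: 44.5
t 42.12 at [ 544.8 -357.8  150.7] shift [342.9 -29.6  30. ] rot [ 0.001  0.002 -0.002] open 59.1 grip 44.5 j [-0.68  0.56  0.17  1.17 -0.    0.83]
```

```bash

python3 -m jog '[{"rx":0,"ry":0,"rz":0,"x":25,"y":-2,"z":0,"gripper":52},{"rx":0,"ry":0,"rz":0,"x":65,"y":-6,"z":0,"gripper":52},{"rx":0,"ry":0,"rz":0,"x":110,"y":-10,"z":0,"gripper":52},{"rx":0,"ry":0,"rz":0,"x":160,"y":-14,"z":0,"gripper":52},{"rx":0,"ry":0,"rz":0,"x":205,"y":-18,"z":0,"gripper":52}]' 40 >/dev/null
python3 -m jog '[{"rx":0,"ry":0,"rz":0,"x":45,"y":-4,"z":0,"gripper":52},{"rx":0,"ry":0,"rz":0,"x":85,"y":-7,"z":0,"gripper":52},{"rx":0,"ry":0,"rz":0,"x":115,"y":-10,"z":0,"gripper":52},{"rx":0,"ry":0,"rz":0,"x":132,"y":-11,"z":5,"gripper":52},{"rx":0,"ry":0,"rz":0,"x":137.5,"y":-11.5,"z":15,"gripper":52}]' 40 >/dev/null
python3 -m jog '[{"rx":0,"ry":0,"rz":0,"x":0,"y":0,"z":15,"gripper":52},{"rx":0,"ry":0,"rz":0,"x":0,"y":0,"z":35,"gripper":52},{"rx":0,"ry":0,"rz":0,"x":0,"y":0,"z":43,"gripper":52},{"rx":0,"ry":0,"rz":0,"x":0,"y":0,"z":43,"gripper":52},{"rx":0,"ry":0,"rz":0,"x":0,"y":0,"z":43,"gripper":52}]' 40 >/dev/null
python3 -m jog '[{"rx":0,"ry":0,"rz":0,"x":0,"y":0,"z":0,"gripper":52},{"rx":0,"ry":0,"rz":0,"x":0,"y":0,"z":0,"gripper":52}]' 40 >/dev/null
python3 go.py 494.3 -17.4 82 93.6
```

```text
t 44.25 at [494.4 -17.1  92.2] shift [-0.3 -0.1 10.2] rot [ 0.001  0.    -0.001] open 59.2 grip 44.5 j [-0.16  0.31 -0.4   0.86 -0.    1.35]
```

```bash

python3 -m jog '[{"rx":0,"ry":0,"rz":0,"x":-0.3,"y":0,"z":6,"gripper":52},{"rx":0,"ry":0,"rz":0,"x":-0.3,"y":0,"z":9,"gripper":52},{"rx":0,"ry":0,"rz":0,"x":-0.3,"y":0,"z":10.2,"gripper":52},{"rx":0,"ry":0,"rz":0,"x":-0.3,"y":0,"z":10.2,"gripper":52}]' 40
python3 go.py 494.3 -17.4 82 93.6
python3 -m jog '[{"rx":0,"ry":0,"rz":0,"x":0,"y":0,"z":0,"gripper":85},{"rx":0,"ry":0,"rz":0,"x":0,"y":0,"z":0,"gripper":85},{"rx":0,"ry":0,"rz":0,"x":0,"y":0,"z":0,"gripper":85},{"rx":0,"ry":0,"rz":0,"x":0,"y":0,"z":-35,"gripper":85},{"rx":0,"ry":0,"rz":0,"x":0,"y":0,"z":-85,"gripper":85}]' 40
python3 -m jog '[{"rx":0,"ry":0,"rz":0,"x":0,"y":0,"z":0,"gripper":85}]' 40 >/dev/null
python3 go.py 462.5 -412.1 165 93.6
```

```text
clock: 44.75
tool_pos: [493.8, -17.3, 82.0]
eef_rot: [2.152, 2.289, -0.001]
force: [-2.6, 0.8, 3.7]
opening: 59.1
gripper_force: 44.6
t 44.75 at [493.8 -17.3  82. ] shift [-0.1  0.5 -0. ] rot [-0.     0.    -0.001] open 59.1 grip 44.6 j [-0.16  0.32 -0.41  0.84 -0.    1.35]
clock: 45.38
tool_pos: [492.6, -17.1, 166.1]
eef_rot: [-2.15, -2.286, 0.003]
force: [1.0, 0.2, 0.1]
opening: 85.0
gripper_force: 0.0
t 45.5 at [497.3 -17.8 170.5] shift [-391.4  -59.1    5.8] rot [ 0.008  0.002 -0.001] open 85.1 grip 0.0 j [-0.16  0.24 -0.27  1.05 -0.    1.35]
```

```bash

python3 -m jog '[{"rx":0,"ry":0,"rz":0,"x":-45,"y":-6,"z":0,"gripper":85},{"rx":0,"ry":0,"rz":0,"x":-100,"y":-14,"z":0,"gripper":85},{"rx":0,"ry":0,"rz":0,"x":-160,"y":-23,"z":0,"gripper":85},{"rx":0,"ry":0,"rz":0,"x":-220,"y":-32,"z":0,"gripper":85},{"rx":0,"ry":0,"rz":0,"x":-275,"y":-40,"z":0,"gripper":85}]' 40 >/dev/null
python3 -m jog '[{"rx":0,"ry":0,"rz":0,"x":-50,"y":-7,"z":0,"gripper":85},{"rx":0,"ry":0,"rz":0,"x":-90,"y":-12,"z":0,"gripper":85},{"rx":0,"ry":0,"rz":0,"x":-117,"y":-16.3,"z":0,"gripper":85},{"rx":0,"ry":0,"rz":0,"x":-117,"y":-16.3,"z":0,"gripper":85},{"rx":0,"ry":0,"rz":0,"x":-117,"y":-16.3,"z":0,"gripper":85}]' 40 >/dev/null
python3 -m jog '[{"rx":0,"ry":0,"rz":0,"x":0,"y":0,"z":0,"gripper":85},{"rx":0,"ry":0,"rz":0,"x":0,"y":0,"z":0,"gripper":85},{"rx":0,"ry":0,"rz":0,"x":0,"y":0,"z":0,"gripper":85}]' 40 >/dev/null
python3 go.py 462.5 -412.1 87.6 93.6
```

```text
t 47.12 at [ 462.1 -411.5  166.7] shift [-0.6  0.4 79.1] rot [ 0.     0.    -0.001] open 85.1 grip 0.0 j [-0.83  0.49  0.09  1.17 -0.    0.68]
```

```bash

python3 -m jog '[{"rx":0,"ry":0,"rz":0,"x":-0.6,"y":0.4,"z":25,"gripper":85},{"rx":0,"ry":0,"rz":0,"x":-0.6,"y":0.4,"z":50,"gripper":85},{"rx":0,"ry":0,"rz":0,"x":-0.6,"y":0.4,"z":70,"gripper":85},{"rx":0,"ry":0,"rz":0,"x":-0.6,"y":0.4,"z":79,"gripper":85},{"rx":0,"ry":0,"rz":0,"x":-0.6,"y":0.4,"z":79,"gripper":85}]' 40 >/dev/null
python3 -m jog '[{"rx":0,"ry":0,"rz":0,"x":0,"y":0,"z":0,"gripper":85},{"rx":0,"ry":0,"rz":0,"x":0,"y":0,"z":0,"gripper":85},{"rx":0,"ry":0,"rz":0,"x":0,"y":0,"z":0,"gripper":85},{"rx":0,"ry":0,"rz":0,"x":0,"y":0,"z":0,"gripper":85}]' 40 >/dev/null
python3 go.py 462.5 -412.1 87.6 93.6
python3 -m jog '[{"rx":0,"ry":0,"rz":0,"x":0.5,"y":0,"z":0,"gripper":75},{"rx":0,"ry":0,"rz":0,"x":0.5,"y":0,"z":0,"gripper":50},{"rx":0,"ry":0,"rz":0,"x":0.5,"y":0,"z":0,"gripper":50},{"rx":0,"ry":0,"rz":0,"x":0.5,"y":0,"z":0,"gripper":50},{"rx":0,"ry":0,"rz":0,"x":0.5,"y":0,"z":0,"gripper":50}]' 40
python3 go.py 462.5 -412.1 87.6 93.6
```

```text
t 48.25 at [ 462.4 -412.7   87.8] shift [0.6 0.1 0.2] rot [ 0.     0.    -0.001] open 85.3 grip 0.0 j [-0.83  0.54 -0.04  0.99 -0.    0.68]
clock: 48.88
tool_pos: [462.6, -412.3, 87.8]
eef_rot: [2.151, 2.288, 0.0]
force: [0.7, 0.4, 3.4]
opening: 57.0
gripper_force: 42.8
t 48.88 at [ 462.6 -412.3   87.8] shift [ 0.2 -0.1  0.2] rot [ 0.001  0.    -0.001] open 57.0 grip 42.8 j [-0.83  0.54 -0.04  0.99  0.    0.68]
```

```bash

python3 -m jog '[{"rx":0,"ry":0,"rz":0,"x":0,"y":0,"z":-20,"gripper":50},{"rx":0,"ry":0,"rz":0,"x":0,"y":0,"z":-50,"gripper":50},{"rx":0,"ry":0,"rz":0,"x":0,"y":0,"z":-70,"gripper":50},{"rx":0,"ry":0,"rz":0,"x":10,"y":2,"z":-70,"gripper":50},{"rx":0,"ry":0,"rz":0,"x":45,"y":8,"z":-70,"gripper":50}]' 40
python3 -m jog '[{"rx":0,"ry":0,"rz":0,"x":45,"y":8,"z":0,"gripper":50},{"rx":0,"ry":0,"rz":0,"x":90,"y":17,"z":0,"gripper":50},{"rx":0,"ry":0,"rz":0,"x":135,"y":25,"z":0,"gripper":50},{"rx":0,"ry":0,"rz":0,"x":175,"y":32,"z":0,"gripper":50},{"rx":0,"ry":0,"rz":0,"x":210,"y":39,"z":0,"gripper":50}]' 40 >/dev/null
python3 -m jog '[{"rx":0,"ry":0,"rz":0,"x":30,"y":6,"z":0,"gripper":50},{"rx":0,"ry":0,"rz":0,"x":49,"y":9,"z":10,"gripper":50},{"rx":0,"ry":0,"rz":0,"x":49,"y":9,"z":30,"gripper":50},{"rx":0,"ry":0,"rz":0,"x":49,"y":9,"z":50,"gripper":50},{"rx":0,"ry":0,"rz":0,"x":49,"y":9,"z":53,"gripper":50}]' 40 >/dev/null
python3 -m jog '[{"rx":0,"ry":0,"rz":0,"x":0,"y":0,"z":0,"gripper":50},{"rx":0,"ry":0,"rz":0,"x":0,"y":0,"z":0,"gripper":50},{"rx":0,"ry":0,"rz":0,"x":0,"y":0,"z":0,"gripper":50}]' 40 >/dev/null
python3 go.py 499.5 -105.2 94.7 93.6
```

```text
clock: 49.5
tool_pos: [466.8, -366.6, 155.8]
eef_rot: [-2.154, -2.285, 0.0]
force: [0.3, 0.4, -2.5]
opening: 57.1
gripper_force: 43.5
t 51.12 at [ 500.1 -105.6  105.2] shift [ 0.4 -0.6 10.5] rot [ 0.001  0.001 -0.002] open 57.0 grip 43.5 j [-0.33  0.32 -0.34  0.91 -0.    1.18]
```

```bash

python3 -m jog '[{"rx":0,"ry":0,"rz":0,"x":0.4,"y":-0.5,"z":6,"gripper":50},{"rx":0,"ry":0,"rz":0,"x":0.4,"y":-0.5,"z":9,"gripper":50},{"rx":0,"ry":0,"rz":0,"x":0.4,"y":-0.5,"z":10.5,"gripper":50},{"rx":0,"ry":0,"rz":0,"x":0.4,"y":-0.5,"z":10.5,"gripper":50}]' 40
python3 go.py 499.5 -105.2 94.7 93.6
python3 -m jog '[{"rx":0,"ry":0,"rz":0,"x":0,"y":0,"z":0,"gripper":85},{"rx":0,"ry":0,"rz":0,"x":0,"y":0,"z":0,"gripper":85},{"rx":0,"ry":0,"rz":0,"x":0,"y":0,"z":0,"gripper":85},{"rx":0,"ry":0,"rz":0,"x":0,"y":0,"z":-35,"gripper":85},{"rx":0,"ry":0,"rz":0,"x":0,"y":0,"z":-85,"gripper":85}]' 40
python3 -m jog '[{"rx":0,"ry":0,"rz":0,"x":-50,"y":0,"z":-20,"gripper":85},{"rx":0,"ry":0,"rz":0,"x":-110,"y":0,"z":-40,"gripper":85},{"rx":0,"ry":0,"rz":0,"x":-165,"y":0,"z":-40,"gripper":85},{"rx":0,"ry":0,"rz":0,"x":-220,"y":0,"z":-40,"gripper":85},{"rx":0,"ry":0,"rz":0,"x":-260,"y":0,"z":-40,"gripper":85}]' 40 >/dev/null
python3 -m jog '[{"rx":0,"ry":0,"rz":0,"x":0,"y":0,"z":0,"gripper":85},{"rx":0,"ry":0,"rz":0,"x":0,"y":0,"z":0,"gripper":85},{"rx":0,"ry":0,"rz":0,"x":0,"y":0,"z":0,"gripper":85},{"rx":0,"ry":0,"rz":0,"x":0,"y":0,"z":0,"gripper":85}]' 40
python3 - <<'E'
from h import *
s=snapshot('top'); save(s,'end.png',(120,100,480,300),2.2); w=cloud(s)
for l in ['glue','tin','jar','battery','tape','drill','sander']:
  for r in regions_of(l,s)[:2]:
    q=w[r['region']]; zt=np.nanpercentile(q[:,2],97); t=q[q[:,2]>zt-6]; print(l,round(r['score'],2),zt.round(),((np.percentile(t,2,0)+np.percentile(t,98,0))/2).round(1))
E
```

```text
clock: 51.62
tool_pos: [498.8, -105.0, 94.8]
eef_rot: [2.152, 2.288, -0.001]
force: [-2.5, 1.1, 5.1]
opening: 57.2
gripper_force: 43.8
t 51.62 at [ 498.8 -105.    94.8] shift [-0.3  0.6  0.1] rot [ 0.     0.001 -0.001] open 57.2 grip 43.8 j [-0.33  0.33 -0.35  0.88 -0.    1.18]
clock: 52.25
tool_pos: [497.5, -104.4, 178.4]
eef_rot: [-2.15, -2.286, 0.003]
force: [1.4, -0.6, 0.3]
opening: 84.7
gripper_force: 0.0
clock: 53.38
tool_pos: [515.1, -363.2, 219.3]
eef_rot: [2.15, 2.29, 0.0]
force: [0.5, 1.2, -0.3]
opening: 85.3
gripper_force: 0.0
glue 0.78 146.0 [489.2  69.6 144. ]
tin 0.81 129.0 [493.3 -18.5 126.9]
jar 0.87 123.0 [ 294.1 -172.7  120.3]
jar 0.75 123.0 [ 380.8 -198.9  120.6]
battery 0.76 85.0 [497.  350.1  82.8]
tape 0.89 40.0 [790.1  15.   37.3]
tape 0.54 85.0 [497.1 350.1  82.8]
drill 0.9 60.0 [ 797.2 -212.3   58. ]
sander 0.56 43.0 [790.1 164.1  40.8]
```

View pics/end.png

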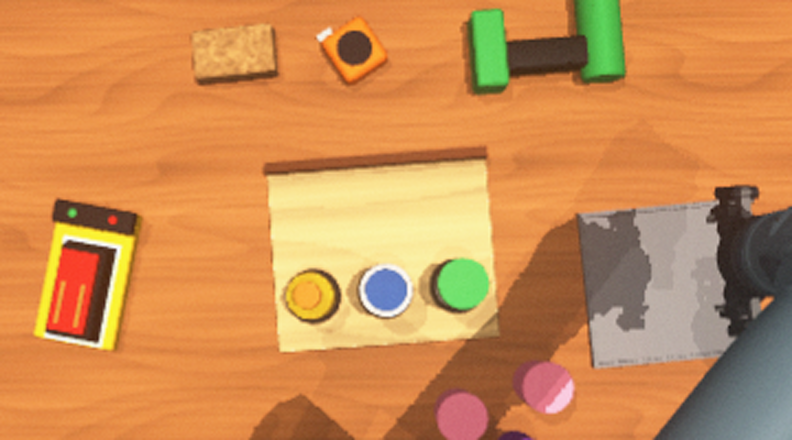

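Glue (312,295), tin (385,290) and jar (462,285) are back on their marks, within 1–2 mm. The battery is on the charger and the bystanders have not moved.

```bash
python3 -c "
from h import *
print(arm.finish_job())"
```

```text
the job is handed in; nothing more can be done
None
```

The job is handed in: my last pictures, taken before the hand-in, show the battery on the charger within about 2 mm of the deck's centre, the glue, tin and jar upright on their starting marks, and the tape measure, drill and sanding block unmoved; the hand-in returned no verdict.

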